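# Check a lockable bench scale and weigh a batch of bearing blocks

### The arm

A 6-joint arm with a two-finger parallel gripper is mounted at the origin on the work surface. World frame = base frame: x ahead of the robot, y to its left, z up, the work surface at z = 0. Lengths are in m, angles in degrees, forces in N, time in s.
With the tool pointing down it reaches from about 0.375 to 0.9 m from the base axis. Payload 3.1 kg.
Tool frame: the origin (TCP) lies at the very end of the fingers, on their centre line; the grasp point (between the pads) lies 19 mm behind it; z points along the fingers, y is the line along which they close (so a half turn about z gives the same grasp; the last joint's range is limited). The gripper opens to 87 mm and grips with 3 to 60 N. Pads are 19 mm wide; open, the fingers measure 117 mm over their backs; the gripper's body (75 mm by 190 mm) begins 51 mm behind the grasp point.
Start: joints at [55.262, 30.224, 82.088, -0, 67.689, -10.227], TCP at [0.259, 0.569, 0.223] pointing down, gripper open.
Joint ranges: [-176.69, 176.69], [-43.24, 126.21], [12.49, 139.97], [-82, 262], [0, 151.66], [-163.58, 163.58]. Speed limits (degrees/s): [159.86, 159.86, 180, 180, 180, 180].

### API

Orientations are given as a 3x3 rotation matrix whose columns are the frame's x, y, z axes.
In Python, from rig import bot gives the robot as it stands.
- The arm moves only by the tool move_arm, never from a script. Its argument "increments" is a list of rows, each an object with "xyz": the shift along the tool's x, y, z in mm, a list of three; "roll": the turn about the tool's z in rad; "grip": the opening in per cent of the stroke, from 0 (shut) to 100 (fully open). A call has 1 to 5 rows; each row shifts and turns the commanded pose from where the row before left it, along the tool's axes as they then stand; what a row does not reach is not made up. A row lasts 1/12 s, in which the tool goes at most 41.7 mm and 7.16 degrees, less where a joint would pass 70% of its speed; a pose out of reach is approached as far as the arm can. A call is refused whole if a number of a shift passes 41.7 or a number of a turn 0.125, either way. A call with a gripper value outside its range is refused whole. The fingers move at their own pace and stop on an object; the grip force is fixed at half the most. Time passes only in rows, so rows that do not move let the fingers close. It gives the time, the measured TCP pose, the force, the opening and the grip force at its end, in the units of the state.
- bot.read_state(): the state, without advancing time (a new reading comes with each control period).
- bot.capture(name): name is "scene" or "top" or "wrist"; returns (picture, depth): 400x640x3 uint8, red, green, blue; 400x640 float32, m along the optical axis (not along the pixel's ray), 0 where there is no reading.
- bot.camera_model(name): a dict with "intrinsics" (3x3 intrinsics, pixels), "rvec" (rotation vector, rad) and "tvec" (3), from world to camera coordinates, as OpenCV has them; the wrist camera has in their place "tool_from_camera" (4x4, takes a point from camera to tool coordinates, whose origin is the TCP and whose axes are the flange's). Camera axes: x right, y down, z forward; pixel columns grow to the right and rows downward; lengths in m; the calibration is good to about 2 mm. The wrist camera is an equidistant fisheye: a pixel r from the principal point sees the ray r / f radians off the axis. A picture is of the moment at which its call begins: read the wrist's pose just before it. camera_model takes no time and is no camera call.
- bot.hand_in(): hands the job in; it is judged then, once.
Trained networks look in the newest picture that a camera, given by its name, has taken for a name from the list of things; names that differ only in an ending like _2 or _b are one class to them, and where a whole thing is asked for, a point or a joint stands for the part that bears it (a point fixed in the world has none). Each returns a list of dicts, best first, with "conf" (0 to 1); they miss things now and then, are a little off and sometimes report something else, mostly with a low value. They report only what shows in the picture. A call takes as long as a camera call. They do not tell look-alikes from the thing itself.
- bot.spot_in(label, camera): "at" ([x, y, z] in m, in the coordinates of the camera as it stood for that picture, good to about 4 mm: the middle of the surface that is visible of it).
- bot.trace(label, camera): "mask" (400x640 bool, what is visible of it).
The state is a dict: "time_s": time; "joint_positions": joint angles; "qvel": joint speeds; "tau": joint torques, N m; "position": TCP position; "tcp_rot": TCP orientation; "force": force on the tool from outside, world axes, zero at the start; "moment": the same for the moment, N m; "opening": opening from 0.0 (shut) to 1.0 (fully open); "grasp_force": force on a finger pad.
Only numpy, scipy, OpenCV 4.12 (cv2) and the standard library are available. Lean on these libraries where they do the work, as an engineer would, in place of code of your own. Each camera call takes 0.05 s, during which the arm holds its last target. There are 200 camera calls.

### The job

Check the scale, then weigh the batch of steel bearing blocks. Pull the scale's lock knob fully out so that the pan is free, stand the bar check weight alone, centred on the pan, let go of it for two seconds, and put it back on its cork pad; then put the tray centred on the pan with every bearing block lying in it, and let go of everything for another two seconds. Finally set the tray, with all the blocks in it, back centred on its rubber mat and push the lock knob fully home; leave the bushing, tin, mug, wrench and screwdriver where they are.

Things in the scene. Friction and masses are not known exactly. Their poses are not given: they have to be found in the camera images.
- scale: Grey bench scale, fixed, housing 220 x 220 mm, its top 55 mm above the bench; origin at the centre of its underside on the bench. Its -x axis points out of the front face, which carries the knob and a small dark display and looks roughly to the robot (yaw varies). It may stand on the left or on the right of the bench.
- pan_top (a point): Centre of the upper face of the scale's square steel pan, 180 x 180 x 6 mm, 75 mm above the bench when up. The pan stays level and sinks on a spring of about 800 N/m when it is loaded and unlocked (5 to 11 mm under the full batch, about 3 mm under the empty tray); while the lock is home it is held up and sinks no more than 2 mm.
- pan (a joint): How far the pan has sunk, m: 0 up, 0.013 at its lower stop.
- lock_knob (a joint): How far the lock knob is pulled out of the scale's front, m: 0 fully home (pan locked), 0.03 fully out (pan free). A detent snaps it to either end; it takes about 6 N to get past the middle. It moves along the scale's x axis, outward to -x. It cannot go home while a load keeps the pan down: the bolt strikes the pan's stem.
- knob_grip (a point): Centre of the black lock knob, a cylinder 34 mm across and 32 mm long, its axis along the scale's x axis, 34 mm above the bench; it is on the scale's front, 50 mm to the scale's +y side, and stands with its centre 46 mm out of the front face when home. This point moves with the knob. Nothing is below or beside it.
- tray: Loose aluminium tray, 220 x 220 mm outside, floor 5 mm thick, walls 5 mm thick and 35 mm high, mass 0.3 kg, with an upright square wooden post, 24 x 24 mm, in its centre to carry it by; the post's sides are along the tray's x and y axes and its top is 90 mm above the tray's underside. Origin at the centre of the underside, z up. It starts empty on the mat.
- mat: Flat black rubber mat, fixed, 240 x 240 x 4 mm; origin at the centre of its underside on the bench. It lies on the other side of the bench from the scale.
- weight: Dark bar check weight, 0.5 kg: a plain body 64 x 40 x 42 mm with a bridge handle on top, a bar 14 mm wide and 14 mm high all along its x axis, top of the bar 78 mm above the underside, finger room of 22 mm under the bar. Origin at the centre of the underside, x along the bar, z up. It starts on the cork pad; alone on the free pan it makes it sink about 5 mm.
- pad: Cork pad, fixed, 60 x 90 x 4 mm (x, y, z); origin at the centre of its underside on the bench, nearest the robot. The weight belongs on it.
- block1: Steel bearing block: foot 70 x 34 x 13 mm with a half-round boss 35 mm wide in the middle, pierced across by a dark bore, in all 36 mm high; the faces across y are flat, 34 mm apart, 70 mm long at the foot. Origin at the centre of the underside, x along the foot, y along the bore, z up. About 0.12 kg. Two to four of the four blocks are present, flat on the bench between scale and mat.
- block2: Another bearing block, the same as block1; may be absent.
- block3: Another bearing block, the same as block1; may be absent.
- block4: Another bearing block, the same as block1; may be absent.
- bushing: Bystander, to be left alone: steel bushing (upright ring, 46 mm outside, 28 mm high) standing among the blocks.
- tin: Bystander, to be left alone: bare aluminium tin, 80 mm across, 100 mm high, beyond the blocks.
- mug: Bystander, to be left alone: blue mug, 80 mm across, 90 mm high, at the left.
- wrench: Bystander, to be left alone: wrench lying at the left.
- screwdriver: Bystander, to be left alone: screwdriver lying at the right.
Not all that is in view belongs to the job. Leave any green or red look-alike of the block4 alone.

How it is judged:
By the outcome, as a careful person would: the job done as asked, in the order asked, and still so for the second after the job is handed in, with the robot touching nothing.
Of block1, block2, block3, block4 only 2 to 4 are there at a start; the rules pass over those that are not, and their reading is None.
At some moment in a run one of block1, block2, block3, block4 may be knocked a few centimetres aside while the robot is not near it.
Once in a run the grip may slacken for a moment while it holds something.
It also fails if it takes over 210 s, if anything falls off the work surface, if the arm or the gripper's body presses on something with over 40 N, if the wrist force passes 120 N, or if a joint passes its speed limit or range.

## Working session

There is one attempt and no reset: what is moved stays moved. The work goes in short steps, Python scripts to look and compute and a tool call to move; the robot and the scene stay as the last step left them, time stands still between calls to the robot, and variables do not carry over. Pictures are saved under pics/ and viewed, at most 14 in all, crops included, and the job is handed in when it is done.

Besides the shell and the picture viewer there is one more tool, called after "Request:" as name(argument=value, ...), one argument or row to a line, values as JSON. move_arm: Moves the arm, as the interface text tells. Its arguments: {"type":"object","properties":{"increments":{"type":"array"}},"required":["increments"]}

```bash
ls; mkdir -p pics; cat > h.py <<'E'
import numpy as np, cv2
from rig import bot
def cam(n):
    m=bot.camera_model(n); K=np.array(m["intrinsics"])
    if "rvec" in m and m["rvec"] is not None:
        R=cv2.Rodrigues(np.array(m["rvec"],float))[0]; return K,R,np.array(m["tvec"],float).ravel()
    return K,np.array(m["tool_from_camera"]),None
def toworld(n,p,st=None):
    K,R,t=cam(n); p=np.asarray(p,float)
    if t is not None: return (p-t)@R
    q=p@R[:3,:3].T+R[:3,3]
    return q@np.array(st["tcp_rot"]).T+np.array(st["position"])
def cloud(n,depth,st=None):
    K,_,t=cam(n); v,u=np.mgrid[:400,:640]
    x=(u-K[0,2])/K[0,0]; y=(v-K[1,2])/K[1,1]
    if t is None:
        th=np.hypot(x,y); s=np.where(th>1e-6,np.tan(np.minimum(th,1.5))/np.maximum(th,1e-6),1); x=x*s;y=y*s
    P=np.stack([x*depth,y*depth,depth],-1)
    return toworld(n,P.reshape(-1,3),st).reshape(400,640,3)
def save(n,img,crop=None,k=1):
    if crop: a,b,c,d=crop; img=img[b:d,a:c]
    cv2.imwrite("pics/"+n+".png",cv2.resize(img[:,:,::-1],None,fx=k,fy=k,interpolation=cv2.INTER_CUBIC))
def rect(P):
    (c,s,a)=cv2.minAreaRect(P[:,:2].astype(np.float32)*1000)
    return np.round(c,1),np.round(s,1),round(a,1)
E
python3 - <<'E'
from h import *
s=bot.read_state(); print({k:np.round(v,3).tolist() for k,v in s.items()})
for n in("top","scene"):
    im,d=bot.capture(n); save(n+"0",im); np.savez("pics/"+n+"0.npz",im=im,d=d)
    P=cloud(n,d)
    for l in("scale","knob_grip","tray","mat","weight","pad","block1","bushing","tin"):
        for r in bot.spot_in(l,n): print(n,l,round(r["conf"],2),np.round(toworld(n,r["at"])*1000).tolist())
print(cam("wrist"))
E
```

```text
pics
{'time_s': 0.0, 'joint_positions': [55.262, 30.279, 82.157, -0.002, 67.688, -10.227], 'qvel': [0.133, 0.019, 0.007, 0.017, 0.047, 0.154], 'tau': [-0.001, -44.004, -17.66, 0.063, 0.058, -0.0], 'position': [0.259, 0.568, 0.222], 'tcp_rot': [[-0.91, 0.415, -0.001], [0.415, 0.91, -0.002], [0.0, -0.002, -1.0]], 'force': [0.098, 0.397, 0.368], 'moment': [-0.037, -0.027, 0.034], 'grasp_force': 0.0, 'opening': 1.0}
top scale 0.81 [526.0, -272.0, 75.0]
top tray 0.96 [551.0, 289.0, 8.0]
top mat 0.87 [447.0, 198.0, 7.0]
top weight 0.51 [424.0, 24.0, 45.0]
top pad 0.79 [428.0, 49.0, 3.0]
top block1 0.75 [658.0, 59.0, 13.0]
top block1 0.68 [532.0, 60.0, 28.0]
top block1 0.63 [391.0, -81.0, 25.0]
top block1 0.56 [514.0, -85.0, 22.0]
top block1 0.54 [657.0, -63.0, 16.0]
top block1 0.49 [311.0, 271.0, 16.0]
top bushing 0.6 [589.0, 5.0, 25.0]
top tin 0.62 [780.0, -55.0, 101.0]
scene scale 0.92 [579.0, -295.0, 76.0]
scene knob_grip 0.24 [556.0, 284.0, 8.0]
scene tray 0.89 [562.0, 283.0, 8.0]
scene mat 0.67 [637.0, 191.0, 3.0]
scene weight 0.65 [441.0, 19.0, 45.0]
scene weight 0.16 [382.0, -266.0,
[... 183 characters left out ...]
 14.0]
scene block1 0.54 [674.0, 52.0, 16.0]
scene block1 0.51 [523.0, -86.0, 18.0]
scene block1 0.46 [320.0, 265.0, 20.0]
scene bushing 0.73 [597.0, 2.0, 25.0]
scene tin 0.84 [812.0, -65.0, 88.0]
(array([[309.70691629,   0.        , 317.49429133],
       [  0.        , 309.70691629, 200.58804863],
       [  0.        ,   0.        ,   1.        ]]), array([[-1.34686184e-03, -9.61993254e-01, -2.73069890e-01,
         7.57874988e-02],
       [ 9.99998972e-01, -1.16133354e-03, -8.41049956e-04,
         3.95318950e-04],
       [ 4.91959161e-04, -2.73070742e-01,  9.61993829e-01,
        -1.61714331e-01],
       [ 0.00000000e+00,  0.00000000e+00,  0.00000000e+00,
         1.00000000e+00]]), None)
```

View pics/top0.png

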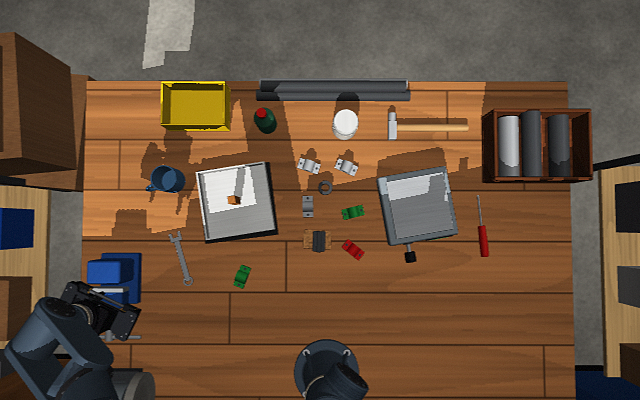

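View pics/scene0.png

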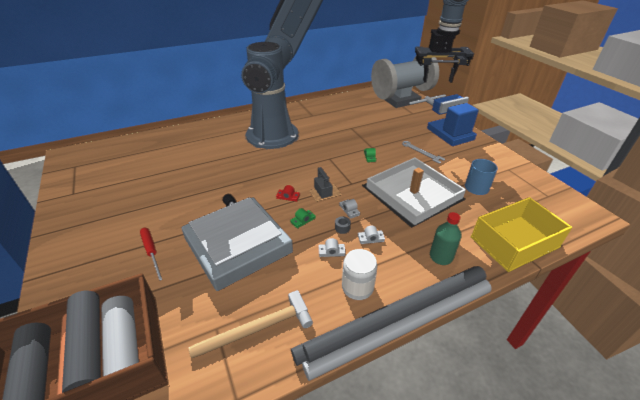

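```bash
python3 - <<'E'
from h import *
for n in("top","scene"):
    z=np.load("pics/"+n+"0.npz"); P=cloud(n,z["d"]); Z=P[...,2]
    def sel(c,r,lo,hi): 
        return P[(np.hypot(P[...,0]-c[0],P[...,1]-c[1])<r)&(Z>lo)&(Z<hi)&(z["d"]>0)]
    def rep(t,Q): print(n,t,len(Q),*(rect(Q)+(np.round(Q.mean(0)*1000,1),) if len(Q)>4 else ()))
    rep("table",sel((.55,0),.03,-.02,.003))
    rep("pan",sel((.53,-.28),.2,.068,.09)); rep("housing",sel((.53,-.28),.2,.045,.09))
    rep("knob",sel((.38,-.26),.05,.02,.06))
    rep("post",sel((.555,.287),.05,.06,.12)); rep("tray",sel((.555,.287),.2,.02,.06));rep("floor",sel((.555,.287),.2,.004,.06))
    rep("bar",sel((.43,.02),.06,.06,.1)); rep("weight",sel((.43,.02),.06,.035,.1))
    for c in((.66,.055),(.66,-.067),(.54,.058)): rep("blk",sel(c,.05,.006,.05)); rep(" boss",sel(c,.05,.02,.05))
    rep("bush",sel((.593,.003),.04,.01,.05))
E
```

```text
top table 200 [ 5.489e+02 -2.000e-01] [52.4 55.8] 0.3 [548.7  -0.8  -0.6]
top pan 3359 [ 533.5 -287.2] [180.2 182.3] 10.1 [ 533.2 -286.6   75.1]
top housing 4961 [ 503.7 -292.4] [281.3 221.2] 10.2 [ 529.  -282.4   68.3]
top knob 220 [ 391.  -253.2] [73.7 57.3] 3.2 [ 391.6 -259.2   47.1]
top post 79 [548.6 291.2] [24.1 23.8] 9.6 [548.  288.8  89.2]
top tray 741 [544.9 329.4] [224.6 296.6] 9.2 [561.4 319.8  36.7]
top floor 5606 [557.1 290. ] [389.3 395.4] 59.9 [549.6 295.1  12.6]
top bar 94 [421.5  23.9] [61.2 12.3] 0.2 [422.8  24.5  81.7]
top weight 261 [420.3  24. ] [63.6 37.9] 0.1 [421.3  24.2  58.9]
top blk 238 [662.6  60.8] [74.9 65.3] 56.8 [663.2  57.9  22.8]
top  boss 118 [664.2  59.8] [37.9 34.2] 71.9 [662.8  57.2  32.8]
top blk 249 [662.4 -66.3] [74.2 61.7] 43.5 [659.4 -63.9  22. ]
top  boss 120 [658.1 -68.3] [42.6 34.9] 65.0 [659.3 -64.1  32.2]
top blk 229 [533.6  61.8] [68.6 74.9] 0.2 [530.9  60.7  22.8]
top  boss 116 [531.3  59.6] [32.6 32.1] 0.3 [530.7  60.2  32.3]
top bush 116 [592.4   3.6] [45.4 41.9] 0.2 [591.2   4.5  27.1]
scene table 152 [543.2  -5.2] [40.9 59.2] 37.6
[... 334 characters left out ...]
6] [225.  292.2] 8.4 [563.3 306.4  33. ]
scene floor 3848 [569.8 321.6] [331.2 313.8] 2.1 [558.4 299.4  18. ]
scene bar 98 [424.4  25.3] [14.2 63. ] 88.3 [428.   23.4  76.3]
scene weight 260 [423.4  24.3] [69.5 38.9] 1.8 [429.3  21.4  56.8]
scene blk 318 [665.4  59.6] [70.5 37.7] 71.1 [669.2  54.9  20.4]
scene  boss 144 [665.   58.6] [33.3 36.3] 70.9 [668.2  56.   30.5]
scene blk 342 [662.3 -62.6] [69.8 38.2] 64.3 [665.9 -65.1  20.9]
scene  boss 160 [661.7 -62.2] [32.4 36.6] 64.0 [665.  -64.7  30.7]
scene blk 229 [532.6  61.7] [72.7 36.5] 2.7 [542.8  59.2  21.3]
scene  boss 116 [534.2  61.8] [37.4 36.5] 2.6 [539.5  60.4  29.9]
scene bush 193 [594.8   5.8] [45.3 46.8] 36.5 [597.8   4.   22.8]
```

Request:
move_arm(
  increments=[
    {"xyz": [0,-41,-20],"roll": 0},
    {"xyz": [0,-41,-20],"roll": 0},
    {"xyz": [0,-41,-20],"roll": 0},
    {"xyz": [0,-41,-20],"roll": 0},
    {"xyz": [0,-41,-20],"roll": 0},
  ],
)

```text
schema error: expected keys xyz, roll, grip
```

Request:
move_arm(
  increments=[
    {"xyz": [0,0,0],"roll": 0.121,"grip": 100},
    {"xyz": [0,0,0],"roll": 0.121,"grip": 100},
    {"xyz": [0,0,0],"roll": 0.121,"grip": 100},
    {"xyz": [0,0,0],"roll": 0.121,"grip": 100},
    {"xyz": [0,0,0],"roll": 0.121,"grip": 100},
  ],
)

```text
time_s: 1.42
position: [0.2592, 0.5687, 0.2225]
tcp_rot: [[-0.507, 0.862, -0.0], [0.862, 0.507, 0.0], [0.0, 0.0, -1.0]]
force: [0.4, 0.1, 0.1]
opening: 0.998
grasp_force: 0.0
```

Request:
move_arm(
  increments=[
    {"xyz": [0,0,0],"roll": 0.121,"grip": 100},
    {"xyz": [0,0,0],"roll": 0.121,"grip": 100},
    {"xyz": [0,0,0],"roll": 0.121,"grip": 100},
    {"xyz": [0,0,0],"roll": 0.121,"grip": 100},
    {"xyz": [0,0,0],"roll": 0.121,"grip": 100},
  ],
)

```text
time_s: 1.83
position: [0.2592, 0.5687, 0.2225]
tcp_rot: [[0.073, 0.997, -0.0], [0.997, -0.073, -0.0], [-0.0, -0.0, -1.0]]
force: [0.4, -0.1, 0.9]
opening: 1.002
grasp_force: 0.0
```

Request:
move_arm(
  increments=[
    {"xyz": [0,0,0],"roll": 0.121,"grip": 100},
    {"xyz": [0,0,0],"roll": 0.121,"grip": 100},
    {"xyz": [0,0,0],"roll": 0.121,"grip": 100},
    {"xyz": [0,0,0],"roll": 0.121,"grip": 100},
    {"xyz": [0,0,0],"roll": 0.121,"grip": 100},
  ],
)

```text
time_s: 2.25
position: [0.2592, 0.5687, 0.2225]
tcp_rot: [[0.627, 0.779, -0.0], [0.779, -0.627, -0.0], [-0.0, -0.0, -1.0]]
force: [0.2, 0.7, 0.2]
opening: 1.002
grasp_force: 0.0
```

Request:
move_arm(
  increments=[
    {"xyz": [0,0,0],"roll": 0.121,"grip": 100},
    {"xyz": [0,0,0],"roll": 0.121,"grip": 100},
    {"xyz": [0,0,0],"roll": 0.121,"grip": 100},
    {"xyz": [0,0,0],"roll": 0.121,"grip": 100},
    {"xyz": [0,0,0],"roll": 0.121,"grip": 100},
  ],
)

```text
time_s: 2.67
position: [0.2593, 0.5687, 0.2226]
tcp_rot: [[0.959, 0.284, 0.0], [0.284, -0.959, -0.0], [0.0, 0.0, -1.0]]
force: [-0.4, -0.2, -0.3]
opening: 1.001
grasp_force: 0.0
```

Request:
move_arm(
  increments=[
    {"xyz": [0,0,-20],"roll": 0.116,"grip": 100},
    {"xyz": [11,36,-14],"roll": 0,"grip": 100},
    {"xyz": [11,36,-14],"roll": 0,"grip": 100},
    {"xyz": [11,36,-10],"roll": 0,"grip": 100},
    {"xyz": [11,36,-10],"roll": 0,"grip": 100},
  ],
)

```text
time_s: 3.08
position: [0.3284, 0.4336, 0.2913]
tcp_rot: [[0.984, 0.178, 0.001], [0.178, -0.984, 0.0], [0.001, -0.0, -1.0]]
force: [1.8, 0.7, -0.4]
opening: 1.001
grasp_force: 0.0
```

Request:
move_arm(
  increments=[
    {"xyz": [11,36,-10],"roll": 0,"grip": 100},
    {"xyz": [11,36,0],"roll": 0,"grip": 100},
    {"xyz": [11,36,0],"roll": 0,"grip": 100},
    {"xyz": [11,36,0],"roll": 0,"grip": 100},
    {"xyz": [11,36,0],"roll": 0,"grip": 100},
  ],
)

```text
time_s: 3.5
position: [0.4145, 0.2656, 0.3009]
tcp_rot: [[0.984, 0.177, 0.001], [0.177, -0.984, 0.0], [0.001, -0.0, -1.0]]
force: [0.5, 0.2, 1.0]
opening: 1.0
grasp_force: 0.0
```

Request:
move_arm(
  increments=[
    {"xyz": [11,36,0],"roll": 0,"grip": 100},
    {"xyz": [11,36,0],"roll": 0,"grip": 100},
    {"xyz": [11,36,0],"roll": 0,"grip": 100},
    {"xyz": [11,36,0],"roll": 0,"grip": 100},
    {"xyz": [11,36,0],"roll": 0,"grip": 100},
  ],
)

```text
time_s: 3.92
position: [0.5005, 0.0981, 0.3008]
tcp_rot: [[0.984, 0.177, 0.001], [0.177, -0.984, 0.0], [0.001, -0.0, -1.0]]
force: [0.2, 0.5, -0.7]
opening: 1.003
grasp_force: 0.0
```

Request:
move_arm(
  increments=[
    {"xyz": [11,36,0],"roll": 0,"grip": 100},
    {"xyz": [11,36,0],"roll": 0,"grip": 100},
    {"xyz": [11,32,0],"roll": 0,"grip": 100},
    {"xyz": [0,0,0],"roll": 0,"grip": 100},
    {"xyz": [0,0,0],"roll": 0,"grip": 100},
  ],
)

```text
time_s: 4.33
position: [0.5515, 0.0016, 0.3003]
tcp_rot: [[0.985, 0.173, -0.0], [0.173, -0.985, 0.0], [-0.0, -0.0, -1.0]]
force: [-0.2, 1.3, -1.0]
opening: 1.002
grasp_force: 0.0
```

Works well. Wrist survey and a check of the choices.

```bash
cat >> h.py <<'E'
def wshot(name,crop=None,k=1):
    st=bot.read_state(); im,d=bot.capture("wrist"); P=cloud("wrist",d,st); P[d<=0]=np.nan
    if name: save(name,im,crop,k)
    return st,im,P
def near(P,c,r,lo,hi):
    with np.errstate(invalid='ignore'): return P[(np.hypot(P[...,0]-c[0],P[...,1]-c[1])<r)&(P[...,2]>lo)&(P[...,2]<hi)]
def rep(t,Q): print(t,len(Q),*(rect(Q)+(np.round(Q.mean(0)*1000,1),) if len(Q)>4 else ()))
def go(xyz,ya,n=0):
    """tool-frame shift and roll from the measured pose to xyz (mm), closing-axis angle ya (deg); shift valid after the roll"""
    st=bot.read_state(); R=np.array(st["tcp_rot"]); y=np.degrees(np.arctan2(R[1,1],R[0,1]))
    roll=(y-ya+180)%360-180; a=np.radians(ya); w=np.array(xyz)-np.array(st["position"])*1000
    sh=np.array([-w[0]*np.sin(a)+w[1]*np.cos(a),w[0]*np.cos(a)+w[1]*np.sin(a),-w[2]])
    print("go",xyz,ya,"shift",sh.round(1),"roll",round(np.radians(roll),3),"rows",int(np.ceil(np.linalg.norm(sh)/40)))
E
python3 - <<'E'
from h import *
st,im,P=wshot("w1"); 
rep("table",near(P,(.47,0),.03,-.02,.01))
rep("pan",near(P,(.53,-.28),.2,.068,.09)); rep("knob",near(P,(.375,-.264),.04,.02,.06))
rep("post",near(P,(.55,.29),.05,.07,.12))
rep("bar",near(P,(.423,.024),.06,.065,.1)); rep("weight",near(P,(.423,.024),.06,.035,.1))
for c in((.665,.06),(.662,-.063),(.533,.061)): rep("blk",near(P,c,.05,.006,.05)); rep(" boss",near(P,c,.05,.02,.05))
rep("pad",near(P,(.423,.024),.07,.002,.01))
np.savez("pics/w1.npz",P=P,im=im)
go((372,-265,120),-79.8)
E
```

```text
table 1073 [ 4.71e+02 -4.00e-01] [58.9 57. ] 63.5 [ 4.705e+02 -0.000e+00  1.000e-01]
pan 7113 [ 545.6 -283.2] [152.2 181.6] 10.0 [ 561.3 -267.1   74.6]
knob 0
post 346 [548.7 292. ] [24.2 24.6] 7.5 [549.3 287.5  88.5]
bar 254 [434.5  24.8] [14.5 34.9] 89.8 [437.3  25.1  80.1]
weight 919 [422.2  26. ] [41.  59.9] 87.4 [431.8  25.7  55.1]
blk 1171 [662.6  59.5] [71.1 35.9] 71.5 [662.   57.8  22.7]
 boss 612 [662.6  58.9] [35.2 35.6] 71.5 [662.1  58.   31.9]
blk 1161 [658.3 -62.8] [71.5 35.7] 65.5 [658.6 -61.1  22.4]
 boss 596 [658.4 -63.5] [35.3 35. ] 66.1 [658.7 -61.6  31.7]
blk 1110 [530.9  61.8] [70.3 35.8] 1.3 [533.8  61.5  22.4]
 boss 565 [530.5  61.8] [36.  35.8] 1.9 [533.4  61.6  31.7]
pad 1010 [440.8  19.2] [119.2  98.9] 84.6 [426.9  36.    3.8]
go (372, -265, 120) -79.8 shift [-223.2  232.1  180.3] roll -0.002 rows 10
```

View pics/w1.png

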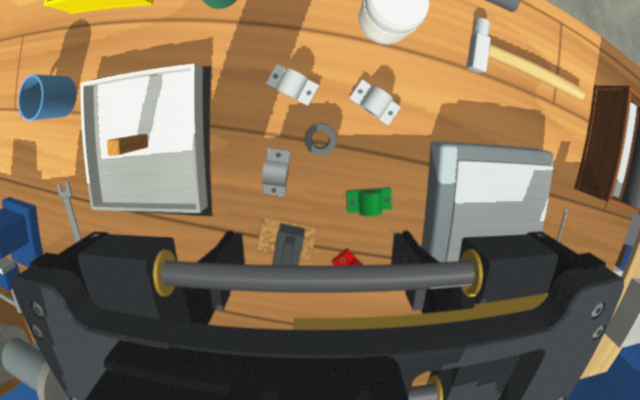

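Request:
move_arm(
  increments=[
    {"xyz": [-22,23,18],"roll": 0,"grip": 100},
    {"xyz": [-22,23,18],"roll": 0,"grip": 100},
    {"xyz": [-22,23,18],"roll": 0,"grip": 100},
    {"xyz": [-22,23,18],"roll": 0,"grip": 100},
    {"xyz": [-22,23,18],"roll": 0,"grip": 100},
  ],
)

```text
time_s: 4.8
position: [0.4616, -0.1283, 0.2103]
tcp_rot: [[0.984, 0.18, 0.0], [0.18, -0.984, 0.0], [0.0, 0.0, -1.0]]
force: [1.0, -0.9, -0.1]
opening: 0.999
grasp_force: 0.0
```

Request:
move_arm(
  increments=[
    {"xyz": [-22,23,18],"roll": 0,"grip": 100},
    {"xyz": [-22,23,18],"roll": 0,"grip": 100},
    {"xyz": [-22,23,18],"roll": 0,"grip": 100},
    {"xyz": [-22,24,18],"roll": 0,"grip": 100},
    {"xyz": [-24,24,18],"roll": 0,"grip": 100},
  ],
)

```text
time_s: 5.22
position: [0.3731, -0.2638, 0.1204]
tcp_rot: [[0.984, 0.18, 0.001], [0.18, -0.984, -0.0], [0.001, 0.001, -1.0]]
force: [0.7, -0.7, -0.8]
opening: 1.0
grasp_force: 0.0
```

```bash
python3 - <<'E'
from h import *
go((372.2,-264.7,15),-79.8)
im,d=bot.capture("scene"); save("s1",im,(180,150,300,270),4)
E
```

```text
go (372.2, -264.7, 15) -79.8 shift [ -1.    0.7 105.4] roll 0.003 rows 3
```

View pics/s1.png

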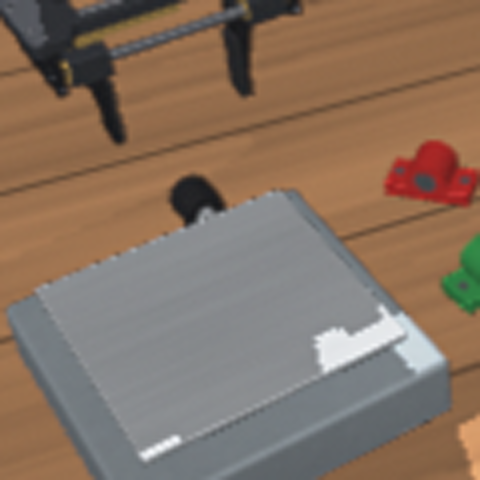

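Request:
move_arm(
  increments=[
    {"xyz": [-1,1,30],"roll": 0,"grip": 100},
    {"xyz": [0,0,30],"roll": 0,"grip": 100},
    {"xyz": [0,0,25],"roll": 0,"grip": 100},
    {"xyz": [0,0,20],"roll": 0,"grip": 100},
    {"xyz": [0,0,0],"roll": 0,"grip": 25},
  ],
)

```text
time_s: 5.68
position: [0.3716, -0.2626, 0.0132]
tcp_rot: [[0.984, 0.178, -0.004], [0.178, -0.984, 0.005], [-0.003, -0.006, -1.0]]
force: [-0.4, 0.5, 0.3]
opening: 0.972
grasp_force: 0.0
```

Request:
move_arm(
  increments=[
    {"xyz": [0,0,0],"roll": 0,"grip": 15},
    {"xyz": [0,0,0],"roll": 0,"grip": 15},
    {"xyz": [0,0,0],"roll": 0,"grip": 15},
    {"xyz": [0,0,0],"roll": 0,"grip": 15},
    {"xyz": [0,0,0],"roll": 0,"grip": 15},
  ],
)

```text
time_s: 6.1
position: [0.3731, -0.2659, 0.0167]
tcp_rot: [[0.984, 0.177, 0.002], [0.177, -0.984, -0.002], [0.001, 0.002, -1.0]]
force: [-0.1, -1.7, 0.3]
opening: 0.635
grasp_force: 0.0
```

Request:
move_arm(
  increments=[
    {"xyz": [0,0,0],"roll": 0,"grip": 15},
    {"xyz": [0,0,0],"roll": 0,"grip": 15},
    {"xyz": [0,0,0],"roll": 0,"grip": 15},
    {"xyz": [0,0,0],"roll": 0,"grip": 15},
    {"xyz": [0,0,0],"roll": 0,"grip": 15},
  ],
)

```text
time_s: 6.52
position: [0.3723, -0.2648, 0.0157]
tcp_rot: [[0.984, 0.176, -0.0], [0.176, -0.984, 0.001], [-0.0, -0.001, -1.0]]
force: [1.8, 3.4, 4.3]
opening: 0.383
grasp_force: 30.0
```

Request:
move_arm(
  increments=[
    {"xyz": [0,0,0],"roll": 0,"grip": 15},
    {"xyz": [0,0,0],"roll": 0,"grip": 15},
    {"xyz": [0,0,0],"roll": 0,"grip": 15},
    {"xyz": [-2,0,0],"roll": 0,"grip": 15},
    {"xyz": [-2,0,0],"roll": 0,"grip": 15},
  ],
)

```text
time_s: 6.93
position: [0.3707, -0.2653, 0.0157]
tcp_rot: [[0.985, 0.174, 0.004], [0.174, -0.985, 0.0], [0.004, 0.001, -1.0]]
force: [14.5, 11.6, 3.7]
opening: 0.384
grasp_force: 30.0
```

Request:
move_arm(
  increments=[
    {"xyz": [-5,0,0],"roll": 0,"grip": 15},
    {"xyz": [-6,0,0],"roll": 0,"grip": 15},
    {"xyz": [-6,0,0],"roll": 0,"grip": 15},
    {"xyz": [-6,0,0],"roll": 0,"grip": 15},
    {"xyz": [-4,0,0],"roll": 0,"grip": 15},
  ],
)

```text
time_s: 7.35
position: [0.3423, -0.2707, 0.0156]
tcp_rot: [[0.984, 0.176, 0.001], [0.176, -0.984, -0.0], [0.001, 0.0, -1.0]]
force: [24.1, 17.2, 0.7]
opening: 0.379
grasp_force: 30.0
```

Request:
move_arm(
  increments=[
    {"xyz": [0,0,0],"roll": 0,"grip": 15},
    {"xyz": [0,0,0],"roll": 0,"grip": 15},
  ],
)

```text
time_s: 7.52
position: [0.3425, -0.2703, 0.0156]
tcp_rot: [[0.984, 0.176, 0.001], [0.176, -0.984, 0.001], [0.001, -0.0, -1.0]]
force: [6.8, 7.1, 5.1]
opening: 0.379
grasp_force: 30.0
```

Request:
move_arm(
  increments=[
    {"xyz": [0,0,0],"roll": 0,"grip": 75},
    {"xyz": [0,0,0],"roll": 0,"grip": 75},
    {"xyz": [0,0,0],"roll": 0,"grip": 75},
    {"xyz": [0,0,0],"roll": 0,"grip": 75},
    {"xyz": [0,0,0],"roll": 0,"grip": 75},
  ],
)

```text
time_s: 7.93
position: [0.342, -0.2713, 0.0154]
tcp_rot: [[0.984, 0.177, 0.0], [0.177, -0.984, -0.0], [-0.0, 0.0, -1.0]]
force: [0.2, 0.5, 1.2]
opening: 0.668
grasp_force: 0.0
```

Request:
move_arm(
  increments=[
    {"xyz": [0,0,-15],"roll": 0,"grip": 75},
    {"xyz": [0,0,-35],"roll": 0,"grip": 75},
    {"xyz": [0,0,-35],"roll": 0,"grip": 75},
    {"xyz": [0,0,-35],"roll": 0,"grip": 75},
    {"xyz": [0,0,-30],"roll": 0,"grip": 75},
  ],
)

```text
time_s: 8.35
position: [0.3419, -0.271, 0.1675]
tcp_rot: [[0.984, 0.177, 0.0], [0.177, -0.984, -0.001], [0.0, 0.001, -1.0]]
force: [0.8, -0.6, -0.1]
opening: 0.747
grasp_force: 0.0
```

```bash
python3 - <<'E'
from h import *
im,d=bot.capture("scene");P=cloud("scene",d); rep("knob",near(P,(.36,-.268),.06,.02,.06))
im,d=bot.capture("top");P=cloud("top",d); rep("knob top",near(P,(.36,-.268),.06,.02,.06))
st=bot.read_state(); print(st["force"])
go((423.2,24.7,150),-90)
E
```

```text
knob 156 [ 363.4 -265.9] [73.  32.5] 10.4 [ 356.1 -269.5   40.4]
knob top 100 [ 377.5 -262.9] [82.7 31.8] 14.5 [ 385.1 -262.3   41. ]
[ 0.22629911 -1.0947328  -1.61123301]
go (423.2, 24.7, 150) -90 shift [  79.2 -298.3   19.7] roll 0.178 rows 8
```

Request:
move_arm(
  increments=[
    {"xyz": [0,0,0],"roll": 0.09,"grip": 50},
    {"xyz": [0,0,0],"roll": 0.088,"grip": 50},
    {"xyz": [10,-37,2],"roll": 0,"grip": 50},
    {"xyz": [10,-37,2],"roll": 0,"grip": 50},
    {"xyz": [10,-37,2],"roll": 0,"grip": 50},
  ],
)

```text
time_s: 8.87
position: [0.3716, -0.1591, 0.1587]
tcp_rot: [[1.0, -0.003, -0.001], [-0.003, -1.0, 0.001], [-0.001, -0.001, -1.0]]
force: [0.7, 0.3, -0.2]
opening: 0.522
grasp_force: 0.0
```

Request:
move_arm(
  increments=[
    {"xyz": [10,-37,2],"roll": 0,"grip": 50},
    {"xyz": [10,-37,2],"roll": 0,"grip": 50},
    {"xyz": [10,-37,2],"roll": 0,"grip": 50},
    {"xyz": [10,-37,2],"roll": 0,"grip": 50},
    {"xyz": [9,-38,4],"roll": 0,"grip": 50},
  ],
)

```text
time_s: 9.28
position: [0.4211, 0.0277, 0.1468]
tcp_rot: [[1.0, -0.001, -0.0], [-0.001, -1.0, -0.0], [-0.0, 0.0, -1.0]]
force: [0.4, -0.5, -0.7]
opening: 0.498
grasp_force: 0.0
```

```bash
python3 - <<'E'
from h import *
go((423.2,24.7,57),-90)
im,d=bot.capture("scene");P=cloud("scene",d); rep("bar",near(P,(.423,.024),.05,.065,.088));rep("pad",near(P,(.423,.024),.06,.002,.009))
E
```

```text
go (423.2, 24.7, 57) -90 shift [ 2.1  3.  89.8] roll -0.001 rows 3
bar 87 [423.7  25.2] [14. 64.] 89.2 [427.   23.4  78.1]
pad 147 [431.1  31.5] [94.6 73.5] 84.8 [434.1  29.4   3.9]
```

Request:
move_arm(
  increments=[
    {"xyz": [1,1,30],"roll": 0,"grip": 50},
    {"xyz": [0,0,30],"roll": 0,"grip": 50},
    {"xyz": [0,0,20],"roll": 0,"grip": 50},
    {"xyz": [0,0,10],"roll": 0,"grip": 50},
    {"xyz": [0,0,0],"roll": 0,"grip": 50},
  ],
)

```text
time_s: 9.75
position: [0.4199, 0.0252, 0.055]
tcp_rot: [[1.0, -0.0, -0.006], [-0.0, -1.0, 0.001], [-0.006, -0.001, -1.0]]
force: [-0.5, -0.3, -0.4]
opening: 0.5
grasp_force: 0.0
```

Request:
move_arm(
  increments=[
    {"xyz": [0,0,0],"roll": 0,"grip": 50},
    {"xyz": [0,0,0],"roll": 0,"grip": 50},
  ],
)

```text
time_s: 9.92
position: [0.4222, 0.0248, 0.0577]
tcp_rot: [[1.0, -0.0, 0.0], [-0.0, -1.0, -0.0], [0.0, 0.0, -1.0]]
force: [-1.2, -0.3, 0.3]
opening: 0.499
grasp_force: 0.0
```

```bash
python3 - <<'E'
from h import *
go((423.2,24.7,57),-90)
im,d=bot.capture("scene"); save("s2",im,(270,150,370,210),6)
E
```

```text
go (423.2, 24.7, 57) -90 shift [1.  0.1 0.7] roll -0.0 rows 1
```

View pics/s2.png

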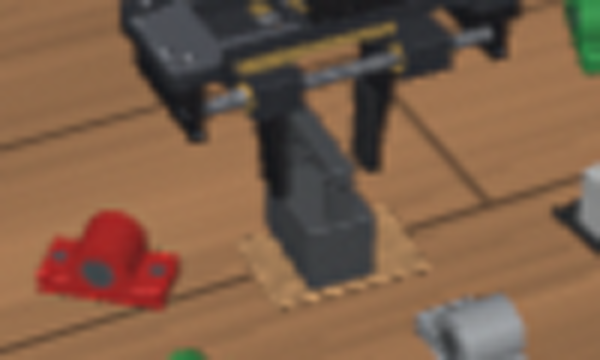

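Request:
move_arm(
  increments=[
    {"xyz": [1,0,0],"roll": 0,"grip": 5},
    {"xyz": [0,0,0],"roll": 0,"grip": 5},
    {"xyz": [0,0,0],"roll": 0,"grip": 5},
    {"xyz": [0,0,0],"roll": 0,"grip": 5},
    {"xyz": [0,0,0],"roll": 0,"grip": 5},
  ],
)

```text
time_s: 10.38
position: [0.4233, 0.025, 0.0578]
tcp_rot: [[1.0, -0.0, 0.001], [-0.0, -1.0, -0.0], [0.001, 0.0, -1.0]]
force: [0.6, 0.0, -0.4]
opening: 0.209
grasp_force: 0.0
```

Request:
move_arm(
  increments=[
    {"xyz": [0,0,0],"roll": 0,"grip": 5},
    {"xyz": [0,0,0],"roll": 0,"grip": 5},
    {"xyz": [0,0,0],"roll": 0,"grip": 5},
    {"xyz": [0,0,0],"roll": 0,"grip": 5},
  ],
)

```text
time_s: 10.72
position: [0.4232, 0.025, 0.0578]
tcp_rot: [[1.0, 0.0, 0.0], [0.0, -1.0, -0.0], [0.0, 0.0, -1.0]]
force: [-0.4, 0.3, 4.7]
opening: 0.153
grasp_force: 29.8
```

Request:
move_arm(
  increments=[
    {"xyz": [0,0,-10],"roll": 0,"grip": 5},
    {"xyz": [0,0,-30],"roll": 0,"grip": 5},
    {"xyz": [0,0,-30],"roll": 0,"grip": 5},
    {"xyz": [0,0,-30],"roll": 0,"grip": 5},
    {"xyz": [0,0,-10],"roll": 0,"grip": 5},
  ],
)

```text
time_s: 11.13
position: [0.4242, 0.025, 0.1701]
tcp_rot: [[1.0, -0.0, 0.004], [-0.0, -1.0, -0.001], [0.004, 0.001, -1.0]]
force: [2.0, 0.5, -5.2]
opening: 0.157
grasp_force: 29.8
```

Request:
move_arm(
  increments=[
    {"xyz": [0,0,0],"roll": 0,"grip": 5},
    {"xyz": [0,0,0],"roll": 0,"grip": 5},
  ],
)

```text
time_s: 11.3
position: [0.4225, 0.0252, 0.1672]
tcp_rot: [[1.0, -0.0, -0.001], [-0.0, -1.0, 0.0], [-0.001, -0.0, -1.0]]
force: [-0.3, 0.9, -5.1]
opening: 0.159
grasp_force: 29.8
```

```bash
python3 - <<'E'
from h import *
print(bot.read_state()["force"])
go((533.8,-286.8,170),-79.8)
im,d=bot.capture("scene");P=cloud("scene",d); Q=near(P,(.423,.024),.06,.085,.150); rep("wt body",Q)
E
```

```text
[-0.26743145  0.86110006 -5.14145209]
go (533.8, -286.8, 170) -79.8 shift [ 54.3 326.8  -2.8] roll -0.178 rows 9
wt body 197 [433.3  12.8] [68.8 34.3] 34.4 [440.6  18.  132.8]
```

Request:
move_arm(
  increments=[
    {"xyz": [0,0,0],"roll": -0.09,"grip": 5},
    {"xyz": [0,0,0],"roll": -0.088,"grip": 5},
    {"xyz": [6,30,0],"roll": 0,"grip": 5},
    {"xyz": [6,37,0],"roll": 0,"grip": 5},
    {"xyz": [6,37,0],"roll": 0,"grip": 5},
  ],
)

```text
time_s: 11.77
position: [0.4578, -0.0739, 0.1654]
tcp_rot: [[0.984, 0.179, -0.005], [0.179, -0.984, 0.002], [-0.004, -0.003, -1.0]]
force: [0.9, 1.2, -4.4]
opening: 0.159
grasp_force: 29.9
```

Request:
move_arm(
  increments=[
    {"xyz": [6,37,0],"roll": 0,"grip": 5},
    {"xyz": [6,37,0],"roll": 0,"grip": 5},
    {"xyz": [6,37,0],"roll": 0,"grip": 5},
    {"xyz": [6,37,0],"roll": 0,"grip": 5},
    {"xyz": [6,37,0],"roll": 0,"grip": 5},
  ],
)

```text
time_s: 12.18
position: [0.5201, -0.2516, 0.1643]
tcp_rot: [[0.984, 0.176, -0.005], [0.176, -0.984, 0.004], [-0.004, -0.005, -1.0]]
force: [0.5, 0.3, -4.8]
opening: 0.155
grasp_force: 29.9
```

Request:
move_arm(
  increments=[
    {"xyz": [6,36,0],"roll": 0,"grip": 5},
    {"xyz": [0,0,0],"roll": 0,"grip": 5},
    {"xyz": [0,0,0],"roll": 0,"grip": 5},
    {"xyz": [0,0,0],"roll": 0,"grip": 5},
  ],
)

```text
time_s: 12.52
position: [0.5317, -0.2839, 0.1644]
tcp_rot: [[0.984, 0.176, -0.006], [0.176, -0.984, 0.005], [-0.005, -0.006, -1.0]]
force: [0.2, 0.6, -4.5]
opening: 0.156
grasp_force: 29.9
```

```bash
python3 - <<'E'
from h import *
go((534.3,-286.6,129),-79.8)
E
```

```text
go (534.3, -286.6, 129) -79.8 shift [ 2.1  3.2 35.4] roll -0.001 rows 1
```

Request:
move_arm(
  increments=[
    {"xyz": [2,3,12],"roll": 0,"grip": 5},
    {"xyz": [0,0,12],"roll": 0,"grip": 5},
    {"xyz": [0,0,6],"roll": 0,"grip": 5},
    {"xyz": [0,0,0],"roll": 0,"grip": 5},
    {"xyz": [0,0,0],"roll": 0,"grip": 5},
  ],
)

```text
time_s: 12.93
position: [0.5357, -0.2866, 0.1365]
tcp_rot: [[0.984, 0.178, -0.002], [0.178, -0.984, 0.002], [-0.002, -0.002, -1.0]]
force: [0.8, -0.4, -5.2]
opening: 0.157
grasp_force: 29.9
```

Request:
move_arm(
  increments=[
    {"xyz": [0,0,0],"roll": 0,"grip": 5},
    {"xyz": [0,0,0],"roll": 0,"grip": 5},
    {"xyz": [0,0,0],"roll": 0,"grip": 5},
  ],
)

```text
time_s: 13.18
position: [0.5366, -0.288, 0.1382]
tcp_rot: [[0.984, 0.177, 0.001], [0.177, -0.984, -0.001], [0.001, 0.001, -1.0]]
force: [0.1, -0.9, -4.7]
opening: 0.159
grasp_force: 29.9
```

```bash
python3 - <<'E'
from h import *
go((534.3,-286.6,129),-79.8)
E
```

```text
go (534.3, -286.6, 129) -79.8 shift [-2.  -1.8  9.2] roll -0.0 rows 1
```

Request:
move_arm(
  increments=[
    {"xyz": [-2,-2,4],"roll": 0,"grip": 5},
    {"xyz": [0,0,4],"roll": 0,"grip": 5},
    {"xyz": [0,0,0],"roll": 0,"grip": 5},
    {"xyz": [0,0,0],"roll": 0,"grip": 5},
    {"xyz": [0,0,0],"roll": 0,"grip": 5},
  ],
)

```text
time_s: 13.6
position: [0.5336, -0.2861, 0.1295]
tcp_rot: [[0.984, 0.177, -0.001], [0.177, -0.984, 0.001], [-0.001, -0.001, -1.0]]
force: [0.3, 0.5, -3.2]
opening: 0.155
grasp_force: 29.8
```

Request:
move_arm(
  increments=[
    {"xyz": [0,0,2],"roll": 0,"grip": 5},
    {"xyz": [0,0,2],"roll": 0,"grip": 5},
    {"xyz": [0,0,2],"roll": 0,"grip": 5},
    {"xyz": [0,0,0],"roll": 0,"grip": 5},
    {"xyz": [0,0,0],"roll": 0,"grip": 5},
  ],
)

```text
time_s: 14.02
position: [0.5342, -0.2864, 0.1239]
tcp_rot: [[0.984, 0.177, 0.001], [0.177, -0.984, -0.0], [0.001, 0.0, -1.0]]
force: [0.0, 0.6, 0.1]
opening: 0.158
grasp_force: 29.8
```

Request:
move_arm(
  increments=[
    {"xyz": [0,0,0],"roll": 0,"grip": 5},
    {"xyz": [0,0,0],"roll": 0,"grip": 5},
    {"xyz": [0,0,0],"roll": 0,"grip": 5},
  ],
)

```text
time_s: 14.27
position: [0.5341, -0.2864, 0.1238]
tcp_rot: [[0.984, 0.177, 0.001], [0.177, -0.984, -0.0], [0.0, 0.0, -1.0]]
force: [-0.1, -0.6, 0.3]
opening: 0.157
grasp_force: 29.8
```

Request:
move_arm(
  increments=[
    {"xyz": [0,0,0],"roll": 0,"grip": 50},
    {"xyz": [0,0,0],"roll": 0,"grip": 50},
    {"xyz": [0,0,0],"roll": 0,"grip": 50},
    {"xyz": [0,0,0],"roll": 0,"grip": 50},
    {"xyz": [0,0,0],"roll": 0,"grip": 50},
  ],
)

```text
time_s: 14.68
position: [0.534, -0.2864, 0.1236]
tcp_rot: [[0.984, 0.177, 0.0], [0.177, -0.984, -0.0], [0.0, 0.0, -1.0]]
force: [0.3, 0.8, -0.3]
opening: 0.44
grasp_force: 0.0
```

Request:
move_arm(
  increments=[
    {"xyz": [0,0,-10],"roll": 0,"grip": 50},
    {"xyz": [0,0,-20],"roll": 0,"grip": 50},
    {"xyz": [0,0,-20],"roll": 0,"grip": 50},
    {"xyz": [0,0,-10],"roll": 0,"grip": 50},
    {"xyz": [0,0,0],"roll": 0,"grip": 50},
  ],
)

```text
time_s: 15.1
position: [0.5356, -0.2875, 0.1868]
tcp_rot: [[0.984, 0.177, 0.005], [0.177, -0.984, -0.004], [0.004, 0.005, -1.0]]
force: [0.0, 0.6, 0.0]
opening: 0.503
grasp_force: 0.0
```

```bash
python3 - <<'E'
from h import *
for n in("scene","top"):
    im,d=bot.capture(n);P=cloud(n,d)
    rep(n+" wt",near(P,(.534,-.286),.06,.09,.153)); rep("bar",near(P,(.534,-.286),.06,.14,.153)); rep("pan",near(P,(.534,-.286),.15,.06,.082))
    if n=="scene": save("s3",im,(180,150,300,270),4)
E
```

```text
scene wt 467 [ 533.4 -287.1] [66.9 39.7] 11.0 [ 543.9 -289.2  118.6]
bar 112 [ 533.  -287.1] [64.4 14.1] 11.5 [ 536.8 -287.   145.4]
pan 2988 [ 534.8 -285.7] [183.9 180.2] 10.1 [ 549.6 -289.8   68.7]
top wt 0
bar 0
pan 1485 [ 537.  -285.8] [205.1 207.3] 9.7 [ 549.2 -257.2   69.6]
```

View pics/s3.png

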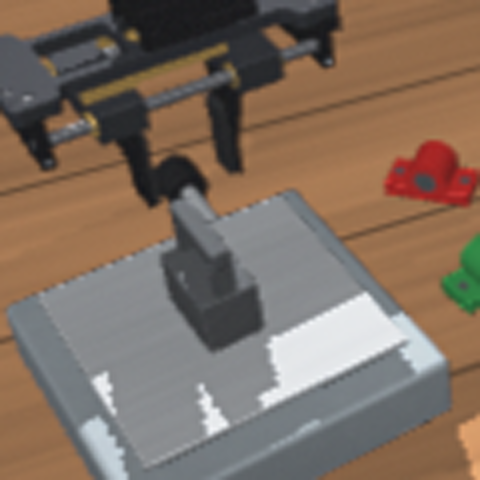

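Request:
move_arm(
  increments=[
    {"xyz": [0,0,0],"roll": 0,"grip": 50},
    {"xyz": [0,0,0],"roll": 0,"grip": 50},
    {"xyz": [0,0,0],"roll": 0,"grip": 50},
    {"xyz": [0,0,0],"roll": 0,"grip": 50},
    {"xyz": [0,0,0],"roll": 0,"grip": 50},
  ],
)

```text
time_s: 15.62
position: [0.5337, -0.2861, 0.1829]
tcp_rot: [[0.984, 0.177, -0.001], [0.177, -0.984, 0.001], [-0.001, -0.001, -1.0]]
force: [0.6, -0.3, -0.3]
opening: 0.499
grasp_force: 0.0
```

Request:
move_arm(
  increments=[
    {"xyz": [0,0,0],"roll": 0,"grip": 50},
    {"xyz": [0,0,0],"roll": 0,"grip": 50},
    {"xyz": [0,0,0],"roll": 0,"grip": 50},
    {"xyz": [0,0,0],"roll": 0,"grip": 50},
    {"xyz": [0,0,0],"roll": 0,"grip": 50},
  ],
)

```text
time_s: 16.03
position: [0.5339, -0.2863, 0.1836]
tcp_rot: [[0.984, 0.177, 0.0], [0.177, -0.984, -0.0], [0.0, 0.0, -1.0]]
force: [0.5, -0.4, -0.0]
opening: 0.505
grasp_force: 0.0
```

Request:
move_arm(
  increments=[
    {"xyz": [0,0,0],"roll": 0,"grip": 50},
    {"xyz": [0,0,0],"roll": 0,"grip": 50},
    {"xyz": [0,0,0],"roll": 0,"grip": 50},
    {"xyz": [0,0,0],"roll": 0,"grip": 50},
    {"xyz": [0,0,0],"roll": 0,"grip": 50},
  ],
)

```text
time_s: 16.45
position: [0.5339, -0.2862, 0.1836]
tcp_rot: [[0.984, 0.177, 0.0], [0.177, -0.984, -0.0], [0.0, 0.0, -1.0]]
force: [0.0, -0.4, -0.1]
opening: 0.502
grasp_force: 0.0
```

Request:
move_arm(
  increments=[
    {"xyz": [0,0,0],"roll": 0,"grip": 50},
    {"xyz": [0,0,0],"roll": 0,"grip": 50},
    {"xyz": [0,0,0],"roll": 0,"grip": 50},
    {"xyz": [0,0,0],"roll": 0,"grip": 50},
    {"xyz": [0,0,0],"roll": 0,"grip": 50},
  ],
)

```text
time_s: 16.87
position: [0.5339, -0.2863, 0.1836]
tcp_rot: [[0.984, 0.177, -0.0], [0.177, -0.984, 0.0], [-0.0, -0.0, -1.0]]
force: [-0.1, -0.8, -0.4]
opening: 0.503
grasp_force: 0.0
```

Request:
move_arm(
  increments=[
    {"xyz": [0,0,0],"roll": 0,"grip": 50},
    {"xyz": [0,0,0],"roll": 0,"grip": 50},
    {"xyz": [0,0,0],"roll": 0,"grip": 50},
    {"xyz": [0,0,0],"roll": 0,"grip": 50},
    {"xyz": [0,0,0],"roll": 0,"grip": 50},
  ],
)

```text
time_s: 17.28
position: [0.5339, -0.2862, 0.1836]
tcp_rot: [[0.984, 0.177, 0.0], [0.177, -0.984, 0.0], [0.0, -0.0, -1.0]]
force: [-0.1, -0.4, 0.1]
opening: 0.499
grasp_force: 0.0
```

Request:
move_arm(
  increments=[
    {"xyz": [0,0,0],"roll": 0,"grip": 50},
    {"xyz": [0,0,0],"roll": 0,"grip": 50},
    {"xyz": [0,0,0],"roll": 0,"grip": 50},
    {"xyz": [0,0,0],"roll": 0,"grip": 50},
    {"xyz": [0,0,0],"roll": 0,"grip": 50},
  ],
)

```text
time_s: 17.7
position: [0.5339, -0.2863, 0.1835]
tcp_rot: [[0.984, 0.177, -0.0], [0.177, -0.984, -0.0], [-0.0, 0.0, -1.0]]
force: [0.7, 0.4, 0.1]
opening: 0.498
grasp_force: 0.0
```

Request:
move_arm(
  increments=[
    {"xyz": [0,0,25],"roll": 0,"grip": 50},
    {"xyz": [0,0,25],"roll": 0,"grip": 50},
    {"xyz": [0,0,10],"roll": 0,"grip": 50},
    {"xyz": [0,0,0],"roll": 0,"grip": 50},
    {"xyz": [0,0,0],"roll": 0,"grip": 5},
  ],
)

```text
time_s: 18.12
position: [0.5338, -0.2862, 0.1233]
tcp_rot: [[0.984, 0.177, -0.001], [0.177, -0.984, 0.001], [-0.001, -0.001, -1.0]]
force: [-0.0, -0.6, 0.9]
opening: 0.473
grasp_force: 0.0
```

Request:
move_arm(
  increments=[
    {"xyz": [0,0,0],"roll": 0,"grip": 5},
    {"xyz": [0,0,0],"roll": 0,"grip": 5},
    {"xyz": [0,0,0],"roll": 0,"grip": 5},
    {"xyz": [0,0,0],"roll": 0,"grip": 5},
    {"xyz": [0,0,0],"roll": 0,"grip": 5},
  ],
)

```text
time_s: 18.53
position: [0.5344, -0.2868, 0.1243]
tcp_rot: [[0.984, 0.177, 0.001], [0.177, -0.984, -0.002], [0.001, 0.002, -1.0]]
force: [0.3, -0.7, 0.7]
opening: 0.159
grasp_force: 30.0
```

Request:
move_arm(
  increments=[
    {"xyz": [0,0,0],"roll": 0,"grip": 5},
    {"xyz": [0,0,0],"roll": 0,"grip": 5},
    {"xyz": [0,0,0],"roll": 0,"grip": 5},
    {"xyz": [0,0,0],"roll": 0,"grip": 5},
  ],
)

```text
time_s: 18.87
position: [0.5343, -0.2867, 0.1238]
tcp_rot: [[0.984, 0.177, 0.001], [0.177, -0.984, -0.001], [0.001, 0.001, -1.0]]
force: [0.8, -1.1, 0.5]
opening: 0.155
grasp_force: 30.0
```

Request:
move_arm(
  increments=[
    {"xyz": [0,0,-5],"roll": 0,"grip": 5},
    {"xyz": [0,0,-15],"roll": 0,"grip": 5},
    {"xyz": [0,0,-15],"roll": 0,"grip": 5},
    {"xyz": [0,0,-10],"roll": 0,"grip": 5},
    {"xyz": [0,0,0],"roll": 0,"grip": 5},
  ],
)

```text
time_s: 19.28
position: [0.5345, -0.2864, 0.1701]
tcp_rot: [[0.984, 0.177, 0.002], [0.177, -0.984, -0.001], [0.002, 0.001, -1.0]]
force: [0.3, -1.2, -4.3]
opening: 0.158
grasp_force: 30.0
```

Request:
move_arm(
  increments=[
    {"xyz": [0,0,0],"roll": 0.09,"grip": 5},
    {"xyz": [0,0,0],"roll": 0.088,"grip": 5},
    {"xyz": [-12,-34,0],"roll": 0,"grip": 5},
    {"xyz": [-12,-35,0],"roll": 0,"grip": 5},
    {"xyz": [-12,-35,0],"roll": 0,"grip": 5},
  ],
)

```text
time_s: 19.7
position: [0.4963, -0.1808, 0.1672]
tcp_rot: [[1.0, -0.002, -0.003], [-0.002, -1.0, 0.002], [-0.003, -0.002, -1.0]]
force: [-0.5, 0.6, -5.3]
opening: 0.157
grasp_force: 29.8
```

Request:
move_arm(
  increments=[
    {"xyz": [-12,-35,0],"roll": 0,"grip": 5},
    {"xyz": [-13,-35,0],"roll": 0,"grip": 5},
    {"xyz": [-13,-35,0],"roll": 0,"grip": 5},
    {"xyz": [-13,-35,0],"roll": 0,"grip": 5},
    {"xyz": [-12,-34,0],"roll": 0,"grip": 5},
  ],
)

```text
time_s: 20.12
position: [0.4328, -0.0063, 0.1679]
tcp_rot: [[1.0, -0.001, -0.003], [-0.001, -1.0, 0.001], [-0.003, -0.001, -1.0]]
force: [-0.3, 0.5, -5.2]
opening: 0.158
grasp_force: 29.8
```

Request:
move_arm(
  increments=[
    {"xyz": [-12,-33,0],"roll": 0,"grip": 5},
    {"xyz": [0,0,30],"roll": 0,"grip": 5},
    {"xyz": [0,0,30],"roll": 0,"grip": 5},
    {"xyz": [0,0,20],"roll": 0,"grip": 5},
    {"xyz": [0,0,0],"roll": 0,"grip": 5},
  ],
)

```text
time_s: 20.53
position: [0.4199, 0.0257, 0.0855]
tcp_rot: [[1.0, 0.0, -0.009], [0.0, -1.0, 0.002], [-0.009, -0.002, -1.0]]
force: [-1.7, 0.6, -6.1]
opening: 0.155
grasp_force: 29.9
```

Request:
move_arm(
  increments=[
    {"xyz": [0,0,0],"roll": 0,"grip": 5},
    {"xyz": [0,0,0],"roll": 0,"grip": 5},
    {"xyz": [0,0,0],"roll": 0,"grip": 5},
  ],
)

```text
time_s: 20.78
position: [0.424, 0.0244, 0.0896]
tcp_rot: [[1.0, -0.001, 0.003], [-0.001, -1.0, -0.001], [0.003, 0.001, -1.0]]
force: [1.3, -0.3, -5.0]
opening: 0.159
grasp_force: 29.9
```

```bash
python3 - <<'E'
from h import *
go((423.2,25,58),-90)
for n in("scene","top"):
    im,d=bot.capture(n);P=cloud(n,d); rep(n+"pad",near(P,(.423,.024),.065,.002,.009))
    m=bot.trace("pad",n)
    for r in m[:1]: Q=P[r["mask"]]; Q=Q[abs(Q[:,2]-.004)<.004]; rep("  padmask %.2f"%r["conf"],Q)
E
```

```text
go (423.2, 25, 58) -90 shift [-0.8 -0.6 31.6] roll -0.001 rows 1
scenepad 217 [428.   29.7] [99.1 95.2] 63.7 [431.4  28.8   3.7]
  padmask 0.79 258 [429.1  32.6] [92.7 60.5] 80.3 [432.1  29.4   3.2]
toppad 50 [473.6  19.3] [26.  94.3] 0.2 [471.3  22.6   3.7]
```

```bash
python3 - <<'E'
from h import *
for n in("top0","scene0"):
    z=np.load("pics/"+n+".npz");P=cloud(n[:-1],z["d"]); im=z["im"].astype(int)
    m=(np.hypot(P[...,0]-.428,P[...,1]-.03)<.075)&(abs(P[...,2]-.0035)<.003)&(z["d"]>0)
    print(n,np.bincount(np.clip((P[np.hypot(P[...,0]-.428,P[...,1]-.03)<.1][:,2]*1000+3).astype(int),0,20)))
    m=m&(P[...,2]>.0022); Q=P[m]; rep(n,Q); v,u=np.where(m); print(u.min(),u.max(),v.min(),v.max())
im,d=bot.capture("wrist"); z=np.load("pics/scene0.npz")["im"]; save("s4",z,(290,160,350,205),10)
E
```

```text
top0 [ 534  310  287  331  328  253  213  126   83   52   27   20   14    8
   13   14   18   12    5    6 1251]
top0 410 [425.2  29.2] [147.6 141.1] 85.3 [430.5  31.4   3.8]
295 340 217 261
scene0 [216 308 361 217 130  74  55  30  11   9   7   8   9   9  19  13   9  10
   6   6 353]
scene0 134 [441.4  28.8] [143.  118.4] 86.1 [434.6  30.6   3.7]
303 346 181 207
```

View pics/s4.png

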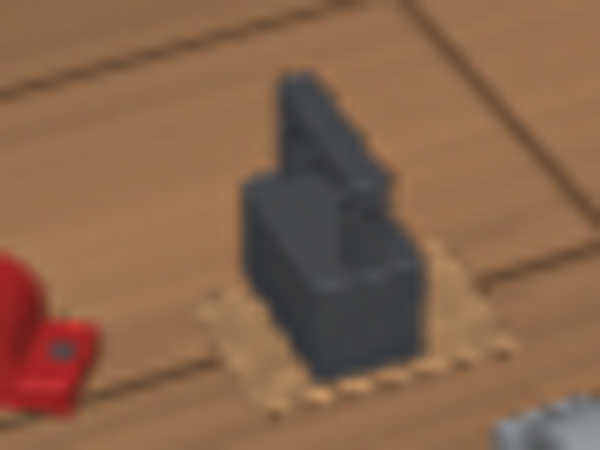

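```bash
python3 - <<'E'
from h import *
K,R,t=cam("scene")
def pl(u,v,z):
    r=R.T@np.linalg.inv(K)@[u,v,1]; o=-R.T@t; return (o+r*(z-o[2])/r[2])*1000
for (a,b) in((270,410),(515,345),(205,305),(432,240)): print((a,b),pl(290+a/10-.5,160+b/10-.5,.004).round(1))
print("weight front bottom",[pl(290+a/10-.5,160+b/10-.5,.004).round(1) for a,b in((318,380),(420,355))])
E
```

```text
(270, 410) [454.5 -12.    4. ]
(515, 345) [458.8  73.1   4. ]
(205, 305) [397.8  -9.    4. ]
(432, 240) [398.3  73.7   4. ]
weight front bottom [array([447.7,   8. ,   4. ]), array([450.3,  43.1,   4. ])]
```

Request:
move_arm(
  increments=[
    {"xyz": [2,-5,8],"roll": 0,"grip": 5},
    {"xyz": [0,0,10],"roll": 0,"grip": 5},
    {"xyz": [0,0,7],"roll": 0,"grip": 5},
    {"xyz": [0,0,3],"roll": 0,"grip": 5},
    {"xyz": [0,0,0],"roll": 0,"grip": 5},
  ],
)

```text
time_s: 21.45
position: [0.4244, 0.03, 0.0598]
tcp_rot: [[1.0, -0.0, -0.002], [-0.0, -1.0, 0.0], [-0.002, -0.0, -1.0]]
force: [-0.2, 0.3, -4.7]
opening: 0.163
grasp_force: 29.9
```

Request:
move_arm(
  increments=[
    {"xyz": [0,0,2],"roll": 0,"grip": 5},
    {"xyz": [0,0,1],"roll": 0,"grip": 5},
    {"xyz": [0,0,1],"roll": 0,"grip": 5},
    {"xyz": [0,0,0],"roll": 0,"grip": 5},
    {"xyz": [0,0,0],"roll": 0,"grip": 5},
  ],
)

```text
time_s: 21.87
position: [0.4242, 0.0307, 0.0588]
tcp_rot: [[1.0, -0.001, 0.001], [-0.001, -1.0, 0.001], [0.001, -0.001, -1.0]]
force: [-3.3, 5.4, 22.4]
opening: 0.155
grasp_force: 30.0
```

Request:
move_arm(
  increments=[
    {"xyz": [0,0,-2],"roll": 0,"grip": 50},
    {"xyz": [0,0,0],"roll": 0,"grip": 50},
    {"xyz": [0,0,0],"roll": 0,"grip": 50},
    {"xyz": [0,0,0],"roll": 0,"grip": 50},
    {"xyz": [0,0,0],"roll": 0,"grip": 50},
  ],
)

```text
time_s: 22.28
position: [0.4252, 0.0296, 0.0585]
tcp_rot: [[1.0, -0.0, 0.0], [-0.0, -1.0, -0.0], [0.0, 0.0, -1.0]]
force: [0.3, -0.5, 0.0]
opening: 0.441
grasp_force: 0.0
```

Request:
move_arm(
  increments=[
    {"xyz": [0,0,-15],"roll": 0,"grip": 80},
    {"xyz": [0,0,-40],"roll": 0,"grip": 80},
    {"xyz": [0,0,-40],"roll": 0,"grip": 80},
    {"xyz": [20,-10,-40],"roll": 0,"grip": 80},
    {"xyz": [30,-7,-20],"roll": 0,"grip": 80},
  ],
)

```text
time_s: 22.7
position: [0.4716, 0.0463, 0.2133]
tcp_rot: [[1.0, -0.001, 0.0], [-0.001, -1.0, -0.0], [0.0, 0.0, -1.0]]
force: [1.7, 0.0, -0.2]
opening: 0.761
grasp_force: 0.0
```

Request:
move_arm(
  increments=[
    {"xyz": [30,-7,0],"roll": -0.03,"grip": 80},
    {"xyz": [27,-7,0],"roll": 0,"grip": 80},
    {"xyz": [0,0,0],"roll": 0,"grip": 80},
    {"xyz": [0,0,0],"roll": 0,"grip": 80},
  ],
)

```text
time_s: 23.03
position: [0.5307, 0.0608, 0.2094]
tcp_rot: [[1.0, 0.03, -0.0], [0.03, -1.0, -0.0], [-0.0, 0.0, -1.0]]
force: [-0.5, -0.4, -0.9]
opening: 0.8
grasp_force: 0.0
```

```bash
cat > look.py <<'E'
from h import *
import sys
B={"A":(.6626,.0595),"B":(.6585,-.0628),"C":(.531,.0618)}
st,im,P=wshot(None); print(st["time_s"])
for k,c in B.items(): rep(k,near(P,c,.05,.006,.05)); rep("  boss",near(P,c,.05,.02,.05))
im,d=bot.capture("scene");S=cloud("scene",d)
for k,c in B.items(): rep("scene "+k,near(S,c,.05,.006,.05))
rep("sc bar",near(S,(.424,.03),.06,.07,.09)); rep("sc wt",near(S,(.424,.03),.06,.01,.09))
rep("w post",near(P,(.55,.291),.04,.08,.1)); rep("s post",near(S,(.55,.291),.04,.08,.1))
W=near(S,(.55,.291),.17,.03,.06); rep("s rim",W); 
E
python3 look.py; python3 -c "
from h import *
go((531,61.8,22),-88.2)"
```

```text
23.0333
A 1861 [662.5  59.1] [70.9 35.4] 72.4 [661.6  58.8  22.5]
  boss 970 [662.7  59.1] [35.1 35.4] 71.5 [661.8  58.8  31.6]
B 1726 [658.6 -62.7] [70.6 35.3] 67.2 [658.4 -58.9  22.2]
  boss 872 [658.7 -62.5] [34.6 35.3] 67.2 [658.5 -59.9  31.6]
C 1729 [531.2  61.9] [68.8 34.6] 1.1 [534.2  62.2  22.8]
  boss 907 [530.5  62. ] [34.  34.4] 1.8 [533.  62.  32.]
scene A 315 [666.4  59.1] [69.6 36. ] 71.6 [669.1  55.1  20.5]
scene B 344 [661.8 -63. ] [69.3 39.3] 66.4 [665.8 -65.2  20.8]
scene C 236 [533.9  62.3] [72.8 36.7] 0.4 [543.3  59.2  20.6]
sc bar 86 [422.6  31.1] [64.6 14.6] 1.3 [427.6  29.7  78.4]
sc wt 383 [424.2  28.8] [67.2 39.1] 4.8 [433.2  26.1  46.9]
w post 467 [548.2 292.2] [24.7 24.9] 7.8 [548.9 288.8  91.1]
s post 69 [550.1 292.3] [27.8 25. ] 5.8 [553.7 289.9  89.5]
s rim 747 [551.  292.6] [223.9 225.8] 9.4 [559.2 289.7  36.9]
go (531, 61.8, 22) -88.2 shift [  2.8  -1.1 186.9] roll -0.002 rows 5
```

Request:
move_arm(
  increments=[
    {"xyz": [0,-1,40],"roll": 0,"grip": 80},
    {"xyz": [0,0,40],"roll": 0,"grip": 80},
    {"xyz": [0,0,40],"roll": 0,"grip": 80},
    {"xyz": [0,0,30],"roll": 0,"grip": 80},
    {"xyz": [0,0,20],"roll": 0,"grip": 80},
  ],
)

```text
time_s: 23.55
position: [0.526, 0.0615, 0.0368]
tcp_rot: [[1.0, 0.029, -0.007], [0.029, -1.0, 0.001], [-0.007, -0.001, -1.0]]
force: [-0.2, 0.1, 1.0]
opening: 0.795
grasp_force: 0.0
```

Request:
move_arm(
  increments=[
    {"xyz": [0,0,10],"roll": 0,"grip": 80},
    {"xyz": [0,0,0],"roll": 0,"grip": 80},
    {"xyz": [0,0,0],"roll": 0,"grip": 80},
    {"xyz": [0,0,0],"roll": 0,"grip": 80},
  ],
)

```text
time_s: 23.88
position: [0.5307, 0.0615, 0.0312]
tcp_rot: [[1.0, 0.03, 0.002], [0.03, -1.0, -0.0], [0.002, 0.0, -1.0]]
force: [-0.1, 0.3, -0.1]
opening: 0.795
grasp_force: 0.0
```

```bash
python3 -c "
from h import *
go((531,61.9,4),-88.4)"
```

```text
go (531, 61.9, 4) -88.4 shift [ 0.3 -0.4 27.2] roll 0.002 rows 1
```

Request:
move_arm(
  increments=[
    {"xyz": [0,0,12],"roll": 0,"grip": 80},
    {"xyz": [0,0,8],"roll": 0,"grip": 70},
    {"xyz": [0,0,5],"roll": 0,"grip": 60},
    {"xyz": [0,0,2],"roll": 0,"grip": 50},
    {"xyz": [0,0,0],"roll": 0,"grip": 15},
  ],
)

```text
time_s: 24.3
position: [0.5299, 0.0616, 0.0029]
tcp_rot: [[1.0, 0.03, -0.0], [0.03, -1.0, 0.0], [-0.0, -0.0, -1.0]]
force: [-0.4, -0.0, -0.4]
opening: 0.579
grasp_force: 0.0
```

Request:
move_arm(
  increments=[
    {"xyz": [0,0,0],"roll": 0,"grip": 15},
    {"xyz": [0,0,0],"roll": 0,"grip": 15},
    {"xyz": [0,0,0],"roll": 0,"grip": 15},
    {"xyz": [0,0,0],"roll": 0,"grip": 15},
    {"xyz": [0,0,0],"roll": 0,"grip": 15},
  ],
)

```text
time_s: 24.72
position: [0.5302, 0.0616, 0.0033]
tcp_rot: [[1.0, 0.03, 0.001], [0.03, -1.0, -0.0], [0.001, 0.0, -1.0]]
force: [-0.2, 0.5, 2.4]
opening: 0.389
grasp_force: 30.0
```

Request:
move_arm(
  increments=[
    {"xyz": [0,0,0],"roll": 0,"grip": 15},
    {"xyz": [0,0,-10],"roll": 0,"grip": 15},
    {"xyz": [0,0,-30],"roll": 0,"grip": 15},
    {"xyz": [0,0,-30],"roll": 0,"grip": 15},
    {"xyz": [0,0,-30],"roll": 0,"grip": 15},
  ],
)

```text
time_s: 25.13
position: [0.529, 0.0617, 0.1039]
tcp_rot: [[1.0, 0.03, -0.002], [0.03, -1.0, 0.0], [-0.002, -0.0, -1.0]]
force: [0.5, 0.6, -1.4]
opening: 0.391
grasp_force: 30.0
```

```bash
python3 -c "
from h import *
st=bot.read_state();print(st['force'],st['opening'],st['grasp_force']);go((493,247.7,105),-81)"
```

```text
[ 0.47546827  0.56308622 -1.39532007] 0.3907757996548286 29.991468782609445
go (493, 247.7, 105) -81 shift [  -6.5 -189.3   -1.1] roll -0.127 rows 5
```

Request:
move_arm(
  increments=[
    {"xyz": [0,0,0],"roll": -0.065,"grip": 15},
    {"xyz": [0,0,0],"roll": -0.062,"grip": 15},
    {"xyz": [-2,-38,0],"roll": 0,"grip": 15},
    {"xyz": [-2,-38,0],"roll": 0,"grip": 15},
    {"xyz": [-1,-38,0],"roll": 0,"grip": 15},
  ],
)

```text
time_s: 25.55
position: [0.5065, 0.1739, 0.1034]
tcp_rot: [[0.988, 0.153, -0.0], [0.153, -0.988, 0.0], [-0.0, -0.0, -1.0]]
force: [0.5, 0.4, -1.5]
opening: 0.389
grasp_force: 30.0
```

Request:
move_arm(
  increments=[
    {"xyz": [-1,-38,0],"roll": 0,"grip": 15},
    {"xyz": [-1,-37,0],"roll": 0,"grip": 15},
    {"xyz": [0,0,25],"roll": 0,"grip": 15},
    {"xyz": [0,0,25],"roll": 0,"grip": 15},
    {"xyz": [0,0,20],"roll": 0,"grip": 15},
  ],
)

```text
time_s: 25.97
position: [0.4926, 0.2484, 0.0324]
tcp_rot: [[0.987, 0.159, -0.0], [0.159, -0.987, -0.0], [-0.0, 0.0, -1.0]]
force: [-0.3, -0.5, -0.9]
opening: 0.392
grasp_force: 30.0
```

Request:
move_arm(
  increments=[
    {"xyz": [0,0,0],"roll": 0,"grip": 15},
    {"xyz": [0,0,0],"roll": 0,"grip": 15},
    {"xyz": [0,0,0],"roll": 0,"grip": 15},
  ],
)

```text
time_s: 26.22
position: [0.4941, 0.2473, 0.0338]
tcp_rot: [[0.988, 0.156, 0.001], [0.156, -0.988, 0.0], [0.001, -0.0, -1.0]]
force: [0.4, -0.2, -0.6]
opening: 0.39
grasp_force: 30.0
```

```bash
python3 -c "
from h import *
st=bot.read_state();print(st['force'],st['opening'],st['grasp_force']);go((493,247.7,13),-81)"
```

```text
[ 0.37115212 -0.20270542 -0.58647766] 0.3902751347443277 29.991471846315108
go (493, 247.7, 13) -81 shift [-1.  -0.6 20.8] roll -0.001 rows 1
```

Request:
move_arm(
  increments=[
    {"xyz": [0,0,8],"roll": 0,"grip": 15},
    {"xyz": [0,0,7],"roll": 0,"grip": 15},
    {"xyz": [0,0,4],"roll": 0,"grip": 15},
    {"xyz": [0,0,1],"roll": 0,"grip": 15},
    {"xyz": [0,0,0],"roll": 0,"grip": 15},
  ],
)

```text
time_s: 26.63
position: [0.4933, 0.2471, 0.0126]
tcp_rot: [[0.988, 0.156, -0.001], [0.156, -0.988, -0.0], [-0.001, 0.0, -1.0]]
force: [0.1, -0.4, -0.9]
opening: 0.389
grasp_force: 30.0
```

Request:
move_arm(
  increments=[
    {"xyz": [0,0,0],"roll": 0,"grip": 60},
    {"xyz": [0,0,0],"roll": 0,"grip": 60},
    {"xyz": [0,0,0],"roll": 0,"grip": 60},
    {"xyz": [0,0,0],"roll": 0,"grip": 60},
    {"xyz": [0,0,0],"roll": 0,"grip": 60},
  ],
)

```text
time_s: 27.05
position: [0.4936, 0.2473, 0.0131]
tcp_rot: [[0.988, 0.156, 0.0], [0.156, -0.988, 0.0], [0.0, -0.0, -1.0]]
force: [0.2, -0.1, 0.1]
opening: 0.582
grasp_force: 0.0
```

Request:
move_arm(
  increments=[
    {"xyz": [0,0,-15],"roll": 0,"grip": 60},
    {"xyz": [0,0,-40],"roll": 0,"grip": 60},
    {"xyz": [0,0,-40],"roll": 0,"grip": 80},
    {"xyz": [0,0,-40],"roll": 0,"grip": 80},
    {"xyz": [0,0,-40],"roll": 0,"grip": 80},
  ],
)

```text
time_s: 27.47
position: [0.4929, 0.2471, 0.1897]
tcp_rot: [[0.988, 0.156, -0.001], [0.156, -0.988, -0.0], [-0.001, 0.0, -1.0]]
force: [0.4, 0.7, 0.3]
opening: 0.741
grasp_force: 0.0
```

```bash
python3 look.py; python3 -c "
from h import *
go((662.5,59.1,189),-18.2)"
```

```text
27.4667
A 1570 [662.1  59.9] [70.5 35.4] 70.6 [661.4  66.   21.8]
  boss 788 [662.6  60.7] [33.6 35.2] 71.4 [661.5  64.3  31. ]
B 931 [673.9 -89. ] [63.  35.7] 64.7 [673.4 -80.9  21.8]
  boss 491 [672.3 -92.6] [36.  35.6] 64.8 [671.9 -86.5  30.2]
C 0
  boss 0
scene A 313 [665.7  59.5] [70.7 37.2] 72.1 [669.3  55.4  20.8]
scene B 254 [678.  -88.9] [59.5 37.5] 69.4 [681.7 -86.4  22.9]
scene C 0
sc bar 84 [424.1  31.3] [15.5 64.8] 89.5 [427.6  29.8  78.4]
sc wt 382 [424.9  30.7] [39.9 66.6] 90.0 [433.4  26.2  46.7]
w post 792 [547.9 292.8] [22.9 24.2] 7.5 [548.2 292.4  92.9]
s post 68 [551.  292.9] [25.  27.3] 3.3 [553.4 289.8  89.8]
s rim 843 [550.4 293.1] [222.9 225.2] 9.2 [552.4 284.3  37.4]
go (662.5, 59.1, 189) -18.2 shift [-128.8  215.4    5.9] roll -1.096 rows 7
```

Request:
move_arm(
  increments=[
    {"xyz": [0,0,0],"roll": -0.122,"grip": 80},
    {"xyz": [0,0,0],"roll": -0.122,"grip": 80},
    {"xyz": [0,0,0],"roll": -0.122,"grip": 80},
    {"xyz": [0,0,0],"roll": -0.122,"grip": 80},
    {"xyz": [0,0,0],"roll": -0.122,"grip": 80},
  ],
)

```text
time_s: 27.98
position: [0.4929, 0.2471, 0.1873]
tcp_rot: [[0.716, 0.698, -0.001], [0.698, -0.716, -0.0], [-0.001, -0.001, -1.0]]
force: [-0.1, 0.9, 1.2]
opening: 0.799
grasp_force: 0.0
```

Request:
move_arm(
  increments=[
    {"xyz": [0,0,0],"roll": -0.122,"grip": 80},
    {"xyz": [0,0,0],"roll": -0.122,"grip": 80},
    {"xyz": [0,0,0],"roll": -0.122,"grip": 80},
    {"xyz": [0,0,0],"roll": -0.12,"grip": 80},
    {"xyz": [-18,31,0],"roll": 0,"grip": 80},
  ],
)

```text
time_s: 28.4
position: [0.5122, 0.2235, 0.1869]
tcp_rot: [[0.304, 0.953, -0.007], [0.953, -0.304, 0.001], [-0.001, -0.007, -1.0]]
force: [-0.6, -0.4, -0.6]
opening: 0.801
grasp_force: 0.0
```

Request:
move_arm(
  increments=[
    {"xyz": [-18,31,0],"roll": 0,"grip": 80},
    {"xyz": [-18,31,0],"roll": 0,"grip": 80},
    {"xyz": [-18,31,10],"roll": 0,"grip": 80},
    {"xyz": [-18,31,20],"roll": 0,"grip": 80},
    {"xyz": [-19,30,20],"roll": 0,"grip": 80},
  ],
)

```text
time_s: 28.82
position: [0.6366, 0.0845, 0.1375]
tcp_rot: [[0.313, 0.95, 0.002], [0.95, -0.313, 0.0], [0.001, 0.002, -1.0]]
force: [0.7, 0.6, -0.3]
opening: 0.802
grasp_force: 0.0
```

Request:
move_arm(
  increments=[
    {"xyz": [-19,30,20],"roll": 0,"grip": 80},
    {"xyz": [0,0,40],"roll": 0,"grip": 80},
    {"xyz": [0,0,30],"roll": 0,"grip": 80},
    {"xyz": [0,0,15],"roll": 0,"grip": 80},
    {"xyz": [0,0,0],"roll": 0,"grip": 80},
  ],
)

```text
time_s: 29.23
position: [0.6534, 0.0582, 0.0274]
tcp_rot: [[0.313, 0.95, -0.011], [0.95, -0.313, 0.001], [-0.003, -0.01, -1.0]]
force: [-0.7, 0.4, -0.0]
opening: 0.796
grasp_force: 0.0
```

Request:
move_arm(
  increments=[
    {"xyz": [0,0,0],"roll": 0,"grip": 80},
    {"xyz": [0,0,0],"roll": 0,"grip": 80},
    {"xyz": [0,0,0],"roll": 0,"grip": 80},
  ],
)

```text
time_s: 29.48
position: [0.6591, 0.0586, 0.0348]
tcp_rot: [[0.312, 0.95, 0.004], [0.95, -0.312, -0.0], [0.001, 0.004, -1.0]]
force: [0.4, 0.7, -0.6]
opening: 0.797
grasp_force: 0.0
```

```bash
python3 -c "
from h import *
go((662.5,59.3,4),-18.3)
im,d=bot.capture('scene');S=cloud('scene',d); rep('A',near(S,(.6626,.0595),.05,.006,.037))"
```

```text
go (662.5, 59.3, 4) -18.3 shift [ 1.7  3.  30.8] roll 0.002 rows 1
A 166 [676.6  51.6] [73.2 54.1] 57.2 [668.9  48.6  15. ]
```

Request:
move_arm(
  increments=[
    {"xyz": [1,2,14],"roll": 0,"grip": 80},
    {"xyz": [0,0,9],"roll": 0,"grip": 70},
    {"xyz": [0,0,5],"roll": 0,"grip": 60},
    {"xyz": [0,0,2],"roll": 0,"grip": 50},
    {"xyz": [0,0,0],"roll": 0,"grip": 15},
  ],
)

```text
time_s: 29.95
position: [0.659, 0.0588, 0.0016]
tcp_rot: [[0.313, 0.95, -0.002], [0.95, -0.313, 0.0], [-0.001, -0.002, -1.0]]
force: [-1.1, -0.2, 0.4]
opening: 0.583
grasp_force: 0.0
```

Request:
move_arm(
  increments=[
    {"xyz": [0,0,0],"roll": 0,"grip": 15},
    {"xyz": [0,0,0],"roll": 0,"grip": 15},
    {"xyz": [0,0,0],"roll": 0,"grip": 15},
    {"xyz": [0,0,0],"roll": 0,"grip": 15},
    {"xyz": [0,0,0],"roll": 0,"grip": 15},
  ],
)

```text
time_s: 30.37
position: [0.6603, 0.0587, 0.0032]
tcp_rot: [[0.313, 0.95, 0.001], [0.95, -0.313, -0.0], [0.0, 0.001, -1.0]]
force: [0.0, -0.7, -0.4]
opening: 0.389
grasp_force: 30.0
```

Request:
move_arm(
  increments=[
    {"xyz": [0,0,0],"roll": 0,"grip": 15},
    {"xyz": [0,0,-10],"roll": 0,"grip": 15},
    {"xyz": [0,0,-30],"roll": 0,"grip": 15},
    {"xyz": [0,0,-30],"roll": 0,"grip": 15},
    {"xyz": [0,0,-40],"roll": 0,"grip": 15},
  ],
)

```text
time_s: 30.78
position: [0.6574, 0.0589, 0.112]
tcp_rot: [[0.313, 0.95, -0.007], [0.95, -0.313, 0.001], [-0.002, -0.006, -1.0]]
force: [0.8, -0.4, -1.1]
opening: 0.388
grasp_force: 30.0
```

```bash
python3 -c "
from h import *
st=bot.read_state();print(st['force'],st['opening'],st['grasp_force']);go((539,356.2,113),9)"
```

```text
[ 0.75125685 -0.36715402 -1.09039058] 0.3881001804281722 29.999886880323174
go (539, 356.2, 113) 9 shift [312.2 -70.4  -1. ] roll -0.475 rows 8
```

Request:
move_arm(
  increments=[
    {"xyz": [0,0,-20],"roll": -0.119,"grip": 15},
    {"xyz": [0,0,-10],"roll": -0.119,"grip": 15},
    {"xyz": [0,0,0],"roll": -0.119,"grip": 15},
    {"xyz": [0,0,0],"roll": -0.118,"grip": 15},
    {"xyz": [35,-8,0],"roll": 0,"grip": 15},
  ],
)

```text
time_s: 31.2
position: [0.6499, 0.0867, 0.1444]
tcp_rot: [[-0.156, 0.988, 0.006], [0.988, 0.156, -0.004], [-0.004, 0.005, -1.0]]
force: [0.8, 0.5, -0.5]
opening: 0.389
grasp_force: 30.0
```

Request:
move_arm(
  increments=[
    {"xyz": [35,-8,0],"roll": 0,"grip": 15},
    {"xyz": [35,-8,0],"roll": 0,"grip": 15},
    {"xyz": [35,-8,0],"roll": 0,"grip": 15},
    {"xyz": [35,-8,0],"roll": 0,"grip": 15},
    {"xyz": [35,-8,0],"roll": 0,"grip": 15},
  ],
)

```text
time_s: 31.62
position: [0.5782, 0.2599, 0.1434]
tcp_rot: [[-0.156, 0.988, -0.001], [0.988, 0.156, -0.0], [-0.0, -0.001, -1.0]]
force: [0.1, 0.6, -2.0]
opening: 0.387
grasp_force: 30.0
```

Request:
move_arm(
  increments=[
    {"xyz": [35,-8,0],"roll": 0,"grip": 15},
    {"xyz": [35,-7,0],"roll": 0,"grip": 15},
    {"xyz": [32,-7,0],"roll": 0,"grip": 15},
    {"xyz": [0,0,0],"roll": 0,"grip": 15},
    {"xyz": [0,0,0],"roll": 0,"grip": 15},
  ],
)

```text
time_s: 32.03
position: [0.5403, 0.3577, 0.1433]
tcp_rot: [[-0.16, 0.987, -0.0], [0.987, 0.16, -0.0], [-0.0, -0.001, -1.0]]
force: [-0.2, -0.1, -1.6]
opening: 0.391
grasp_force: 30.0
```

```bash
python3 -c "
from h import *
st=bot.read_state();print(st['force'],st['opening'],st['grasp_force']);go((539,356.2,13),9)"
```

```text
[-0.15988734 -0.12591667 -1.64501577] 0.3908667065404534 30.000126623053802
go (539, 356.2, 13) 9 shift [ -1.2  -1.5 130.3] roll 0.004 rows 4
```

Request:
move_arm(
  increments=[
    {"xyz": [-1,-1,30],"roll": 0,"grip": 15},
    {"xyz": [0,0,30],"roll": 0,"grip": 15},
    {"xyz": [0,0,25],"roll": 0,"grip": 15},
    {"xyz": [0,0,15],"roll": 0,"grip": 15},
    {"xyz": [0,0,5],"roll": 0,"grip": 15},
  ],
)

```text
time_s: 32.45
position: [0.5396, 0.3522, 0.035]
tcp_rot: [[-0.155, 0.988, -0.006], [0.988, 0.155, -0.003], [-0.002, -0.006, -1.0]]
force: [-1.1, 0.2, -1.1]
opening: 0.39
grasp_force: 30.0
```

Request:
move_arm(
  increments=[
    {"xyz": [0,0,0],"roll": 0,"grip": 15},
    {"xyz": [0,0,10],"roll": 0,"grip": 15},
    {"xyz": [0,0,8],"roll": 0,"grip": 15},
    {"xyz": [0,0,5],"roll": 0,"grip": 15},
    {"xyz": [0,0,0],"roll": 0,"grip": 15},
  ],
)

```text
time_s: 32.87
position: [0.5406, 0.3545, 0.0142]
tcp_rot: [[-0.156, 0.988, -0.001], [0.988, 0.156, -0.001], [-0.0, -0.001, -1.0]]
force: [-0.7, -0.2, -1.1]
opening: 0.387
grasp_force: 30.0
```

Request:
move_arm(
  increments=[
    {"xyz": [0,0,1],"roll": 0,"grip": 15},
    {"xyz": [0,0,0],"roll": 0,"grip": 15},
  ],
)

```text
time_s: 33.03
position: [0.5413, 0.355, 0.0142]
tcp_rot: [[-0.157, 0.988, 0.001], [0.988, 0.157, 0.0], [0.0, 0.001, -1.0]]
force: [1.3, 0.8, -2.1]
opening: 0.385
grasp_force: 30.0
```

Request:
move_arm(
  increments=[
    {"xyz": [0,0,1.5],"roll": 0,"grip": 15},
    {"xyz": [0,0,0],"roll": 0,"grip": 15},
    {"xyz": [0,0,0],"roll": 0,"grip": 60},
    {"xyz": [0,0,0],"roll": 0,"grip": 60},
    {"xyz": [0,0,0],"roll": 0,"grip": 60},
  ],
)

```text
time_s: 33.45
position: [0.5415, 0.355, 0.0128]
tcp_rot: [[-0.156, 0.988, 0.001], [0.988, 0.156, 0.0], [0.0, 0.001, -1.0]]
force: [-0.7, 0.4, 0.1]
opening: 0.534
grasp_force: 0.0
```

Request:
move_arm(
  increments=[
    {"xyz": [0,0,0],"roll": 0,"grip": 60},
    {"xyz": [0,0,0],"roll": 0,"grip": 60},
    {"xyz": [0,0,-15],"roll": 0,"grip": 60},
    {"xyz": [0,0,-40],"roll": 0,"grip": 60},
    {"xyz": [0,0,-40],"roll": 0,"grip": 80},
  ],
)

```text
time_s: 33.87
position: [0.5394, 0.354, 0.1063]
tcp_rot: [[-0.156, 0.988, -0.005], [0.988, 0.156, -0.002], [-0.001, -0.006, -1.0]]
force: [0.8, -0.2, 0.2]
opening: 0.625
grasp_force: 0.0
```

Request:
move_arm(
  increments=[
    {"xyz": [0,0,-40],"roll": 0,"grip": 80},
    {"xyz": [0,0,-40],"roll": 0,"grip": 80},
    {"xyz": [0,0,0],"roll": 0.115,"grip": 80},
    {"xyz": [0,0,0],"roll": 0.115,"grip": 80},
    {"xyz": [0,0,0],"roll": 0.115,"grip": 80},
  ],
)

```text
time_s: 34.28
position: [0.5415, 0.355, 0.1891]
tcp_rot: [[0.192, 0.981, 0.003], [0.981, -0.192, 0.001], [0.002, 0.002, -1.0]]
force: [-0.2, 0.9, -0.3]
opening: 0.796
grasp_force: 0.0
```

Request:
move_arm(
  increments=[
    {"xyz": [0,0,0],"roll": 0.115,"grip": 80},
    {"xyz": [0,0,0],"roll": 0.115,"grip": 80},
    {"xyz": [0,0,0],"roll": 0,"grip": 80},
  ],
)

```text
time_s: 34.53
position: [0.541, 0.3548, 0.1875]
tcp_rot: [[0.408, 0.913, 0.0], [0.913, -0.408, 0.0], [0.0, 0.0, -1.0]]
force: [-0.3, -0.1, 0.3]
opening: 0.8
grasp_force: 0.0
```

```bash
sed -i 's/^B=.*/B={"B":(.674,-.092),"S1":(.539,.356),"S2":(.493,.248)}/' look.py; sed -i 's/.006,.05)/.006+.009*(k[0]=="S"),.05)/' look.py
python3 look.py; python3 -c "
from h import *
go((674,-92,190),-24)"
```

```text
34.5333
B 0
  boss 0
S1 2352 [537.6 362. ] [53.8 81.9] 8.4 [539.5 364.1  32.3]
  boss 2301 [537.6 362. ] [53.8 81.9] 8.4 [539.5 363.8  32.7]
S2 717 [486.1 243.7] [83.8 43.8] 8.2 [477.7 243.8  30. ]
  boss 641 [486.  243.3] [83.7 43.8] 7.7 [477.  242.9  31.5]
scene B 365 [676.1 -93. ] [68.6 37. ] 65.7 [680.  -95.3  20.6]
scene S1 282 [534.8 362.2] [55.  85.6] 5.5 [544.  364.3  30.2]
scene S2 283 [490.9 244.5] [87.3 57.6] 1.1 [490.9 243.5  29.4]
sc bar 84 [423.7  31. ] [64.7 14.2] 2.1 [428.   29.8  78.7]
sc wt 385 [424.3  29.7] [67.  39.7] 3.4 [433.2  26.1  46.8]
w post 633 [547.6 294.2] [24.6 23.8] 7.5 [548.6 297.4  91.6]
s post 66 [550.4 291. ] [26.3 25.8] 12.9 [553.4 289.7  89.8]
s rim 933 [549.9 293.7] [223.2 225.3] 9.2 [552.5 291.2  37.5]
go (674, -92, 190) -24 shift [-354.   303.2   -2.6] roll 0.004 rows 12
```

Request:
move_arm(
  increments=[
    {"xyz": [-29,25,0],"roll": 0,"grip": 80},
    {"xyz": [-29,25,0],"roll": 0,"grip": 80},
    {"xyz": [-29,25,0],"roll": 0,"grip": 80},
    {"xyz": [-29,25,0],"roll": 0,"grip": 80},
    {"xyz": [-30,25,0],"roll": 0,"grip": 80},
  ],
)

```text
time_s: 35.05
position: [0.5964, 0.1693, 0.1875]
tcp_rot: [[0.403, 0.915, 0.0], [0.915, -0.403, 0.0], [0.0, 0.0, -1.0]]
force: [1.3, 0.2, 0.7]
opening: 0.801
grasp_force: 0.0
```

Request:
move_arm(
  increments=[
    {"xyz": [-30,25,0],"roll": 0,"grip": 80},
    {"xyz": [-30,25,0],"roll": 0,"grip": 80},
    {"xyz": [-30,25,0],"roll": 0,"grip": 80},
    {"xyz": [-30,25,0],"roll": 0,"grip": 80},
    {"xyz": [-30,26,0],"roll": 0,"grip": 80},
  ],
)

```text
time_s: 35.47
position: [0.6504, -0.0194, 0.1874]
tcp_rot: [[0.403, 0.915, -0.0], [0.915, -0.403, 0.0], [0.0, -0.0, -1.0]]
force: [0.7, 0.9, -0.8]
opening: 0.803
grasp_force: 0.0
```

Request:
move_arm(
  increments=[
    {"xyz": [-29,26,0],"roll": 0,"grip": 80},
    {"xyz": [-29,26,0],"roll": 0,"grip": 80},
    {"xyz": [0,0,0],"roll": 0,"grip": 80},
    {"xyz": [0,0,0],"roll": 0,"grip": 80},
    {"xyz": [0,0,0],"roll": 0,"grip": 80},
  ],
)

```text
time_s: 35.88
position: [0.6738, -0.0915, 0.187]
tcp_rot: [[0.405, 0.914, -0.001], [0.914, -0.405, 0.001], [0.0, -0.002, -1.0]]
force: [-1.4, -0.0, -0.2]
opening: 0.801
grasp_force: 0.0
```

```bash
python3 - <<'E'
from h import *
st,im,P=wshot("w2"); Q=near(P,(.674,-.092),.055,.006,.05); rep("B",Q); rep("boss",near(P,(.674,-.092),.055,.02,.05))
go((673,-92.7,4),-24)
E
```

```text
B 1903 [672.7 -93.2] [69.5 34.3] 66.0 [674.3 -90.1  22.7]
boss 976 [673.1 -92.3] [32.4 33.5] 66.1 [673.9 -90.5  32.2]
go (673, -92.7, 4) -24 shift [ -2.2   0.2 183.1] roll 0.003 rows 5
```

View pics/w2.png

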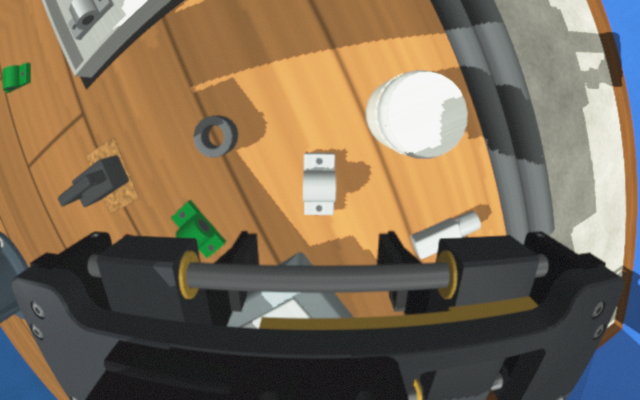

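```bash
python3 - <<'E'
from h import *
st,im,P=wshot(None)
def tin(n,P):
    Q=near(P,(.79,-.06),.09,.085,.115); Q=Q[Q[:,2]>np.percentile(Q[:,2],30)]; c,r=cv2.minEnclosingCircle(Q[:,:2].astype(np.float32)*1000); print(n,len(Q),np.round(c,1),round(r,1),Q[:,2].mean())
    c=np.array(c); d=c-[673,-92.7]; print(" in tool",d@[.405,.914],d@[.914,-.405])
tin("w",P)
for n in("scene","top"): im,d=bot.capture(n); tin(n,cloud(n,d))
E
```

```text
w 4217 [789.1 -56.7] 36.5 0.09976615810132301
 in tool 79.95193571929933 91.51046911239624
scene 550 [791.2 -57.1] 36.6 0.09983222271054909
 in tool 80.45259226684571 93.60001042175294
top 175 [790.5 -56.9] 35.6 0.10102941019211212
 in tool 80.32547214965821 92.87355177307128
```

Request:
move_arm(
  increments=[
    {"xyz": [-5,0,30],"roll": 0,"grip": 80},
    {"xyz": [0,0,40],"roll": 0,"grip": 80},
    {"xyz": [0,0,40],"roll": 0,"grip": 80},
    {"xyz": [0,0,25],"roll": 0,"grip": 80},
    {"xyz": [0,0,10],"roll": 0,"grip": 80},
  ],
)

```text
time_s: 36.5
position: [0.6689, -0.0939, 0.0379]
tcp_rot: [[0.404, 0.915, -0.008], [0.915, -0.404, 0.003], [-0.001, -0.009, -1.0]]
force: [-0.4, -0.8, -0.7]
opening: 0.795
grasp_force: 0.0
```

Request:
move_arm(
  increments=[
    {"xyz": [0,0,0],"roll": 0,"grip": 80},
    {"xyz": [0,0,0],"roll": 0,"grip": 80},
    {"xyz": [0,0,0],"roll": 0,"grip": 80},
    {"xyz": [0,0,0],"roll": 0,"grip": 80},
  ],
)

```text
time_s: 36.83
position: [0.6743, -0.0966, 0.0451]
tcp_rot: [[0.406, 0.914, 0.005], [0.914, -0.406, -0.001], [0.001, 0.005, -1.0]]
force: [-0.7, -0.7, 0.7]
opening: 0.798
grasp_force: 0.0
```

```bash
python3 - <<'E'
from h import *
go((673,-92.7,4),-24)
E
```

```text
go (673, -92.7, 4) -24 shift [ 3.  -2.7 41.1] roll 0.001 rows 2
```

Request:
move_arm(
  increments=[
    {"xyz": [-2,-2,12],"roll": 0,"grip": 80},
    {"xyz": [0,0,12],"roll": 0,"grip": 80},
    {"xyz": [0,0,9],"roll": 0,"grip": 70},
    {"xyz": [0,0,5],"roll": 0,"grip": 60},
    {"xyz": [0,0,2],"roll": 0,"grip": 50},
  ],
)

```text
time_s: 37.25
position: [0.6688, -0.0972, 0.0005]
tcp_rot: [[0.406, 0.914, -0.002], [0.914, -0.406, 0.001], [-0.0, -0.002, -1.0]]
force: [2.2, -1.6, 4.7]
opening: 0.651
grasp_force: 2.1
```

Request:
move_arm(
  increments=[
    {"xyz": [0,0,0],"roll": 0,"grip": 15},
    {"xyz": [0,0,0],"roll": 0,"grip": 15},
    {"xyz": [0,0,0],"roll": 0,"grip": 15},
    {"xyz": [0,0,0],"roll": 0,"grip": 15},
    {"xyz": [0,0,0],"roll": 0,"grip": 15},
  ],
)

```text
time_s: 37.67
position: [0.67, -0.0973, 0.0027]
tcp_rot: [[0.406, 0.914, 0.001], [0.914, -0.406, -0.0], [0.0, 0.001, -1.0]]
force: [0.3, -0.3, -1.1]
opening: 0.387
grasp_force: 30.0
```

Request:
move_arm(
  increments=[
    {"xyz": [0,0,0],"roll": 0,"grip": 15},
    {"xyz": [0,0,0],"roll": 0,"grip": 15},
  ],
)

```text
time_s: 37.83
position: [0.6699, -0.0973, 0.0027]
tcp_rot: [[0.406, 0.914, 0.001], [0.914, -0.406, -0.0], [0.0, 0.001, -1.0]]
force: [-0.4, -0.4, 0.1]
opening: 0.386
grasp_force: 30.0
```

Request:
move_arm(
  increments=[
    {"xyz": [0,0,-10],"roll": 0,"grip": 15},
    {"xyz": [0,0,-30],"roll": 0,"grip": 15},
    {"xyz": [0,0,-40],"roll": 0,"grip": 15},
    {"xyz": [0,0,-40],"roll": 0,"grip": 15},
    {"xyz": [0,0,-20],"roll": 0,"grip": 15},
  ],
)

```text
time_s: 38.25
position: [0.6719, -0.0978, 0.1482]
tcp_rot: [[0.406, 0.914, 0.007], [0.914, -0.406, -0.002], [0.001, 0.007, -1.0]]
force: [0.8, -0.8, -0.7]
opening: 0.39
grasp_force: 30.0
```

```bash
python3 - <<'E'
from h import *
st=bot.read_state();print(st['force'],st['opening'],st['grasp_force']);go((615.8,267.1,143),-81)
E
```

```text
[ 0.82374938 -0.79160571 -0.70889756] 0.38999333690625215 29.999842724064365
go (615.8, 267.1, 143) -81 shift [   1.7 -369.2    5.2] roll 0.996 rows 10
```

Request:
move_arm(
  increments=[
    {"xyz": [0,0,0],"roll": 0.111,"grip": 15},
    {"xyz": [0,0,0],"roll": 0.111,"grip": 15},
    {"xyz": [0,0,0],"roll": 0.111,"grip": 15},
    {"xyz": [0,0,0],"roll": 0.111,"grip": 15},
    {"xyz": [0,0,0],"roll": 0.111,"grip": 15},
  ],
)

```text
time_s: 38.67
position: [0.6692, -0.0971, 0.1431]
tcp_rot: [[0.83, 0.558, -0.0], [0.558, -0.83, 0.0], [-0.0, -0.0, -1.0]]
force: [-0.5, 0.6, -1.1]
opening: 0.387
grasp_force: 30.0
```

Request:
move_arm(
  increments=[
    {"xyz": [0,0,0],"roll": 0.111,"grip": 15},
    {"xyz": [0,0,0],"roll": 0.11,"grip": 15},
    {"xyz": [0,0,0],"roll": 0.11,"grip": 15},
    {"xyz": [0,0,0],"roll": 0.11,"grip": 15},
    {"xyz": [0,-33,0],"roll": 0,"grip": 15},
  ],
)

```text
time_s: 39.08
position: [0.6662, -0.0704, 0.1433]
tcp_rot: [[0.989, 0.147, 0.004], [0.147, -0.989, -0.004], [0.003, 0.005, -1.0]]
force: [1.4, 1.3, -0.6]
opening: 0.387
grasp_force: 30.0
```

Request:
move_arm(
  increments=[
    {"xyz": [0,-38,0],"roll": 0,"grip": 15},
    {"xyz": [0,-38,0],"roll": 0,"grip": 15},
    {"xyz": [0,-38,0],"roll": 0,"grip": 15},
    {"xyz": [0,-38,0],"roll": 0,"grip": 15},
    {"xyz": [0,-38,0],"roll": 0,"grip": 15},
  ],
)

```text
time_s: 39.5
position: [0.6339, 0.1246, 0.143]
tcp_rot: [[0.988, 0.156, -0.0], [0.156, -0.988, 0.0], [-0.0, -0.0, -1.0]]
force: [0.3, 0.8, -1.5]
opening: 0.389
grasp_force: 30.0
```

Request:
move_arm(
  increments=[
    {"xyz": [0,-38,0],"roll": 0,"grip": 15},
    {"xyz": [0,-38,0],"roll": 0,"grip": 15},
    {"xyz": [0,-38,0],"roll": 0,"grip": 15},
    {"xyz": [0,-32,0],"roll": 0,"grip": 15},
    {"xyz": [0,0,0],"roll": 0,"grip": 15},
  ],
)

```text
time_s: 39.92
position: [0.6097, 0.2738, 0.143]
tcp_rot: [[0.987, 0.162, -0.0], [0.162, -0.987, 0.003], [0.0, -0.003, -1.0]]
force: [0.1, 0.3, -1.6]
opening: 0.388
grasp_force: 30.0
```

Request:
move_arm(
  increments=[
    {"xyz": [0,0,20],"roll": 0,"grip": 15},
    {"xyz": [0,0,30],"roll": 0,"grip": 15},
    {"xyz": [0,0,20],"roll": 0,"grip": 15},
    {"xyz": [0,0,5],"roll": 0,"grip": 15},
    {"xyz": [0,0,0],"roll": 0,"grip": 15},
  ],
)

```text
time_s: 40.33
position: [0.6105, 0.2664, 0.0658]
tcp_rot: [[0.988, 0.156, -0.005], [0.156, -0.988, -0.001], [-0.005, 0.001, -1.0]]
force: [0.3, -0.7, -0.9]
opening: 0.389
grasp_force: 30.0
```

Request:
move_arm(
  increments=[
    {"xyz": [0,0,0],"roll": 0,"grip": 15},
    {"xyz": [0,0,0],"roll": 0,"grip": 15},
    {"xyz": [0,0,0],"roll": 0,"grip": 15},
    {"xyz": [0,0,0],"roll": 0,"grip": 15},
  ],
)

```text
time_s: 40.67
position: [0.6131, 0.2673, 0.069]
tcp_rot: [[0.988, 0.156, 0.003], [0.156, -0.988, 0.001], [0.003, -0.0, -1.0]]
force: [0.4, -0.2, -1.0]
opening: 0.385
grasp_force: 30.0
```

```bash
python3 - <<'E'
from h import *
st=bot.read_state();print(st['force'],st['opening'],st['grasp_force']);go((612.8,266.6,13),-81)
E
```

```text
[ 0.3720415  -0.20827651 -0.95484547] 0.38527122214820936 29.999956169631332
go (612.8, 266.6, 13) -81 shift [-0.4  0.7 56. ] roll -0.0 rows 2
```

Request:
move_arm(
  increments=[
    {"xyz": [0,0,14],"roll": 0,"grip": 15},
    {"xyz": [0,0,14],"roll": 0,"grip": 15},
    {"xyz": [0,0,12],"roll": 0,"grip": 15},
    {"xyz": [0,0,8],"roll": 0,"grip": 15},
    {"xyz": [0,0,4],"roll": 0,"grip": 15},
  ],
)

```text
time_s: 41.08
position: [0.6103, 0.2667, 0.0125]
tcp_rot: [[0.988, 0.156, -0.005], [0.156, -0.988, -0.001], [-0.005, 0.0, -1.0]]
force: [-1.2, -0.4, -1.0]
opening: 0.389
grasp_force: 30.0
```

Request:
move_arm(
  increments=[
    {"xyz": [0,0,2],"roll": 0,"grip": 15},
    {"xyz": [0,0,2],"roll": 0,"grip": 15},
    {"xyz": [0,0,0],"roll": 0,"grip": 15},
    {"xyz": [0,0,0],"roll": 0,"grip": 15},
  ],
)

```text
time_s: 41.42
position: [0.6127, 0.2674, 0.0119]
tcp_rot: [[0.988, 0.156, 0.002], [0.156, -0.988, 0.0], [0.002, -0.0, -1.0]]
force: [-0.4, -0.8, -1.6]
opening: 0.388
grasp_force: 30.0
```

Release, rise, and view the loaded tray.

Request:
move_arm(
  increments=[
    {"xyz": [0,0,0.5],"roll": 0,"grip": 15},
    {"xyz": [0,0,0],"roll": 0,"grip": 60},
    {"xyz": [0,0,0],"roll": 0,"grip": 60},
    {"xyz": [0,0,0],"roll": 0,"grip": 60},
    {"xyz": [0,0,0],"roll": 0,"grip": 60},
  ],
)

```text
time_s: 41.83
position: [0.6122, 0.2672, 0.0109]
tcp_rot: [[0.988, 0.156, 0.0], [0.156, -0.988, 0.0], [0.0, -0.0, -1.0]]
force: [-0.1, 0.0, -0.5]
opening: 0.571
grasp_force: 0.0
```

Request:
move_arm(
  increments=[
    {"xyz": [0,0,0],"roll": 0,"grip": 60},
    {"xyz": [0,0,-15],"roll": 0,"grip": 60},
    {"xyz": [0,0,-40],"roll": 0,"grip": 60},
    {"xyz": [0,0,-40],"roll": 0,"grip": 60},
    {"xyz": [0,0,-40],"roll": 0,"grip": 60},
  ],
)

```text
time_s: 42.25
position: [0.6116, 0.267, 0.1478]
tcp_rot: [[0.988, 0.156, -0.001], [0.156, -0.988, -0.0], [-0.001, 0.0, -1.0]]
force: [0.6, -0.0, 0.1]
opening: 0.604
grasp_force: 0.0
```

Request:
move_arm(
  increments=[
    {"xyz": [0,0,-40],"roll": 0,"grip": 60},
    {"xyz": [0,0,-30],"roll": 0,"grip": 60},
    {"xyz": [0,0,0],"roll": 0,"grip": 60},
    {"xyz": [0,0,0],"roll": 0,"grip": 60},
    {"xyz": [0,0,0],"roll": 0,"grip": 60},
  ],
)

```text
time_s: 42.67
position: [0.6113, 0.267, 0.2162]
tcp_rot: [[0.988, 0.156, -0.001], [0.156, -0.988, -0.0], [-0.001, 0.0, -1.0]]
force: [0.1, 0.3, 0.3]
opening: 0.601
grasp_force: 0.0
```

```bash
cat > tray.py <<'E'
from h import *
def mat(n,P,im):
    g=im.astype(int).max(-1); 
    with np.errstate(invalid='ignore'): m=(np.hypot(P[...,0]-.549,P[...,1]-.292)<.19)&(abs(P[...,2]-.004)<.006)&(g<60)
    rep(n+" mat",P[m]); return m
st,im,P=wshot("w3")
for n,P,im in (("wrist",P,im),)+tuple((n,)+(lambda r:(cloud(n,r[1]),r[0]))(bot.capture(n)) for n in("scene","top")):
    mat(n,P,im); rep(" post",near(P,(.549,.292),.04,.085,.1)); rep(" rim",near(P,(.549,.292),.17,.034,.06))
    for l in ("mat",) if n!="wrist" else ():
        for r in bot.trace(l,n)[:1]: Q=P[r["mask"]]; Q=Q[np.isfinite(Q[:,2])&(abs(Q[:,2]-.004)<.006)]; rep("  trace %.2f"%r["conf"],Q)
E
python3 tray.py;  python3 -c "
from h import *
go((549,292,130),-81)"
```

```text
wrist mat 378 [658.4 301.9] [232.3  35.9] 89.3 [652.9 339.4   3.5]
 post 542 [548.9 293. ] [23.8 23.4] 10.0 [550.2 292.9  92.6]
 rim 4401 [547.2 293.6] [221.3 221.9] 8.9 [579.6 295.9  39.8]
scene mat 159 [609.3 238. ] [322.9 168.6] 50.6 [600.7 217.5   3.6]
 post 54 [550.5 292.5] [23.8 24.7] 9.7 [552.8 290.7  91.6]
 rim 809 [549.5 293.9] [224.2 225. ] 9.4 [561.2 289.   39.5]
  trace 0.63 10 [480.8 256.8] [56.4 93.4] 54.7 [489.8 265.4   8.7]
top mat 390 [555.5 243.1] [251.  142.7] 6.6 [509.7 205.4   4.4]
 post 0
 rim 380 [548.5 291.7] [219.5 220.8] 9.3 [530.7 246.8  40.3]
  trace 0.96 418 [549.5 243.2] [239.1 144.5] 7.4 [505.9 203.3   4.3]
go (549, 292, 130) -81 shift [-57.5 -34.5  84.1] roll -0.0 rows 3
```

View pics/w3.png

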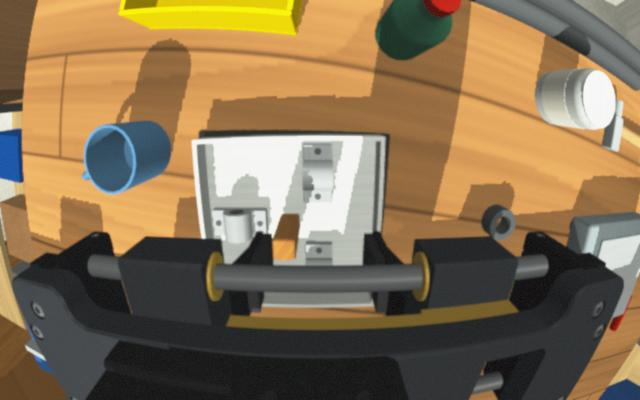

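Request:
move_arm(
  increments=[
    {"xyz": [-20,-12,0],"roll": 0,"grip": 60},
    {"xyz": [-20,-12,0],"roll": 0,"grip": 60},
    {"xyz": [-18,-11,25],"roll": 0,"grip": 60},
    {"xyz": [0,0,35],"roll": 0,"grip": 60},
    {"xyz": [0,0,30],"roll": 0,"grip": 60},
  ],
)

```text
time_s: 43.33
position: [0.5477, 0.2933, 0.1247]
tcp_rot: [[0.987, 0.158, -0.001], [0.158, -0.987, -0.0], [-0.001, -0.0, -1.0]]
force: [-0.3, 1.0, 0.3]
opening: 0.601
grasp_force: 0.0
```

Request:
move_arm(
  increments=[
    {"xyz": [0,0,0],"roll": 0,"grip": 60},
    {"xyz": [0,0,0],"roll": 0,"grip": 60},
    {"xyz": [0,0,0],"roll": 0,"grip": 60},
    {"xyz": [0,0,0],"roll": 0,"grip": 60},
  ],
)

```text
time_s: 43.67
position: [0.5512, 0.2931, 0.1278]
tcp_rot: [[0.988, 0.156, 0.004], [0.156, -0.988, 0.001], [0.004, -0.001, -1.0]]
force: [0.2, 0.9, 0.2]
opening: 0.6
grasp_force: 0.0
```

```bash
python3 - <<'E'
from h import *
go((549,292.6,54),-81)
E
```

```text
go (549, 292.6, 54) -81 shift [-2.3  0.2 73.8] roll -0.001 rows 2
```

Request:
move_arm(
  increments=[
    {"xyz": [-1,0,22],"roll": 0,"grip": 60},
    {"xyz": [0,0,22],"roll": 0,"grip": 60},
    {"xyz": [0,0,15],"roll": 0,"grip": 60},
    {"xyz": [0,0,10],"roll": 0,"grip": 60},
    {"xyz": [0,0,4],"roll": 0,"grip": 60},
  ],
)

```text
time_s: 44.08
position: [0.5488, 0.2925, 0.0529]
tcp_rot: [[0.988, 0.156, 0.0], [0.156, -0.988, 0.0], [0.0, -0.0, -1.0]]
force: [0.8, 0.2, -0.7]
opening: 0.596
grasp_force: 0.0
```

Request:
move_arm(
  increments=[
    {"xyz": [0,0,0],"roll": 0,"grip": 60},
    {"xyz": [0,0,0],"roll": 0,"grip": 60},
    {"xyz": [0,0,0],"roll": 0,"grip": 10},
    {"xyz": [0,0,0],"roll": 0,"grip": 10},
    {"xyz": [0,0,0],"roll": 0,"grip": 10},
  ],
)

```text
time_s: 44.5
position: [0.5489, 0.2928, 0.0538]
tcp_rot: [[0.988, 0.156, 0.002], [0.156, -0.988, 0.001], [0.002, -0.0, -1.0]]
force: [0.1, -0.4, 0.0]
opening: 0.454
grasp_force: 0.0
```

Request:
move_arm(
  increments=[
    {"xyz": [0,0,0],"roll": 0,"grip": 10},
    {"xyz": [0,0,0],"roll": 0,"grip": 10},
    {"xyz": [0,0,0],"roll": 0,"grip": 10},
    {"xyz": [0,0,0],"roll": 0,"grip": 10},
    {"xyz": [0,0,0],"roll": 0,"grip": 10},
  ],
)

```text
time_s: 44.92
position: [0.5484, 0.2925, 0.0532]
tcp_rot: [[0.988, 0.157, 0.0], [0.157, -0.988, -0.0], [0.0, 0.0, -1.0]]
force: [-0.4, 0.6, 2.0]
opening: 0.276
grasp_force: 30.0
```

Request:
move_arm(
  increments=[
    {"xyz": [0,0,-3],"roll": 0,"grip": 10},
    {"xyz": [0,0,-5],"roll": 0,"grip": 10},
    {"xyz": [0,0,-6],"roll": 0,"grip": 10},
    {"xyz": [0,0,-3],"roll": 0,"grip": 10},
    {"xyz": [0,0,0],"roll": 0,"grip": 10},
  ],
)

```text
time_s: 45.33
position: [0.5488, 0.2927, 0.0705]
tcp_rot: [[0.988, 0.156, 0.001], [0.156, -0.988, 0.0], [0.001, -0.0, -1.0]]
force: [0.1, 0.4, -6.0]
opening: 0.278
grasp_force: 30.0
```

Request:
move_arm(
  increments=[
    {"xyz": [0,0,0],"roll": 0,"grip": 10},
    {"xyz": [0,0,0],"roll": 0,"grip": 10},
  ],
)

```text
time_s: 45.5
position: [0.5481, 0.2925, 0.0697]
tcp_rot: [[0.988, 0.156, -0.001], [0.156, -0.988, -0.0], [-0.001, 0.0, -1.0]]
force: [-0.6, 1.1, -6.1]
opening: 0.275
grasp_force: 30.0
```

```bash
python3 - <<'E'
from h import *
st=bot.read_state();print(st['force'],st['moment'],st['opening'])
im,d=bot.capture("scene");P=cloud("scene",d); save("s5",im,(350,140,490,230),5)
Q=near(P,(.549,.292),.17,.03,.07)
def tilt(Q):
    A=np.c_[Q[:,:2]-[.549,.292],np.ones(len(Q))]; return np.linalg.lstsq(A,Q[:,2],rcond=None)[0]
R=near(P,(.549,.292),.17,.045,.07); rep("rim",R); print("tilt",tilt(R[R[:,2]>np.percentile(R[:,2],50)]))
E
```

```text
[-0.57860024  1.10330199 -6.09551944] [-0.09863095  0.18789821  0.00410371] 0.27477223437980064
rim 1009 [550.1 294.7] [221.9 226.5] 9.0 [572.7 281.1  53.3]
tilt [-0.00597658  0.00429037  0.05723576]
```

View pics/s5.png

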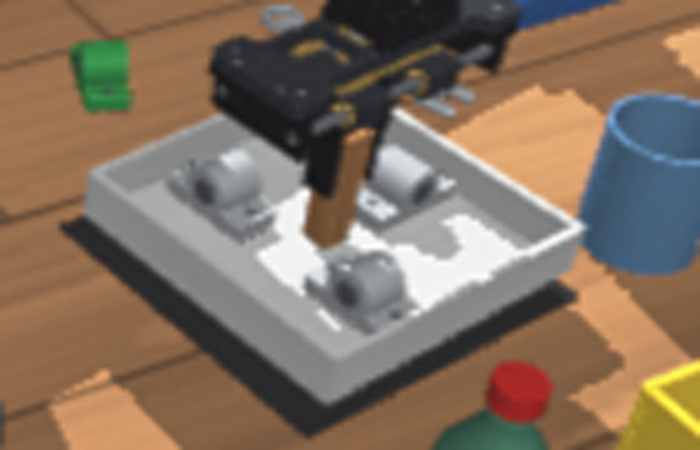

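Request:
move_arm(
  increments=[
    {"xyz": [0,8,-15],"roll": 0,"grip": 10},
    {"xyz": [1,16,-20],"roll": 0,"grip": 10},
    {"xyz": [1,24,-20],"roll": 0,"grip": 10},
    {"xyz": [1,28,-15],"roll": 0,"grip": 10},
    {"xyz": [1,30,-5],"roll": 0,"grip": 10},
  ],
)

```text
time_s: 45.97
position: [0.5707, 0.1879, 0.1488]
tcp_rot: [[0.987, 0.158, 0.006], [0.158, -0.987, 0.001], [0.006, 0.0, -1.0]]
force: [1.4, -0.1, -6.0]
opening: 0.27
grasp_force: 30.0
```

Request:
move_arm(
  increments=[
    {"xyz": [1,30,0],"roll": 0,"grip": 10},
    {"xyz": [1,30,0],"roll": 0,"grip": 10},
    {"xyz": [1,30,0],"roll": 0,"grip": 10},
    {"xyz": [1,30,0],"roll": 0,"grip": 10},
    {"xyz": [0,30,0],"roll": 0,"grip": 10},
  ],
)

```text
time_s: 46.38
position: [0.5963, 0.0389, 0.1461]
tcp_rot: [[0.988, 0.156, 0.001], [0.156, -0.988, -0.0], [0.001, 0.001, -1.0]]
force: [0.1, 0.6, -6.3]
opening: 0.274
grasp_force: 30.0
```

Request:
move_arm(
  increments=[
    {"xyz": [-2,30,0],"roll": 0,"grip": 10},
    {"xyz": [-6,29,0],"roll": 0,"grip": 10},
    {"xyz": [-10,29,0],"roll": 0,"grip": 10},
    {"xyz": [-12,29,0],"roll": 0,"grip": 10},
    {"xyz": [-14,29,0],"roll": 0,"grip": 10},
  ],
)

```text
time_s: 46.8
position: [0.5754, -0.1122, 0.146]
tcp_rot: [[0.988, 0.156, 0.001], [0.156, -0.988, -0.001], [0.001, 0.001, -1.0]]
force: [0.6, -0.4, -6.3]
opening: 0.275
grasp_force: 30.0
```

```bash
python3 - <<'E'
from h import *
st=bot.read_state();print(st['force'],st['moment'],st['opening']); go((534.3,-286.6,145),-79.8)
E
```

```text
[ 0.62707048 -0.35294085 -6.26219427] [-0.10874867  0.08963976  0.03287288] 0.27461130221348634
go (534.3, -286.6, 145) -79.8 shift [-71.3 164.3   1. ] roll -0.021 rows 5
```

Request:
move_arm(
  increments=[
    {"xyz": [-13,30,0],"roll": -0.011,"grip": 10},
    {"xyz": [-14,32,0],"roll": -0.01,"grip": 10},
    {"xyz": [-14,32,0],"roll": 0,"grip": 10},
    {"xyz": [-13,30,0],"roll": 0,"grip": 10},
    {"xyz": [-10,24,0],"roll": 0,"grip": 10},
  ],
)

```text
time_s: 47.22
position: [0.5365, -0.2703, 0.1461]
tcp_rot: [[0.984, 0.175, 0.001], [0.175, -0.984, -0.002], [0.0, 0.002, -1.0]]
force: [0.3, 0.0, -6.4]
opening: 0.272
grasp_force: 30.0
```

Request:
move_arm(
  increments=[
    {"xyz": [-7,16,0],"roll": 0,"grip": 10},
    {"xyz": [0,0,0],"roll": 0,"grip": 10},
    {"xyz": [0,0,0],"roll": 0,"grip": 10},
    {"xyz": [0,0,0],"roll": 0,"grip": 10},
    {"xyz": [0,0,0],"roll": 0,"grip": 10},
  ],
)

```text
time_s: 47.63
position: [0.5333, -0.2828, 0.1452]
tcp_rot: [[0.984, 0.178, -0.001], [0.178, -0.984, 0.001], [-0.0, -0.001, -1.0]]
force: [0.3, 0.8, -6.1]
opening: 0.274
grasp_force: 30.0
```

```bash
python3 - <<'E'
from h import *
st=bot.read_state();print(st['force'],st['moment'],st['opening']); go((534.3,-286.6,124),-79.8)
for n in ("scene",):
    im,d=bot.capture(n);P=cloud(n,d); R=near(P,(.534,-.287),.17,.115,.14); rep(n+" rim",R)
z=np.load("pics/top0.npz")
im,d=bot.capture("top");P=cloud("top",d); m=(im.astype(int).max(-1)<60)&(np.hypot(P[...,0]-.549,P[...,1]-.292)<.2)&(abs(P[...,2]-.004)<.006); rep("top mat",P[m])
im,d=bot.capture("scene");P=cloud("scene",d); m=(im.astype(int).max(-1)<60)&(np.hypot(P[...,0]-.549,P[...,1]-.292)<.2)&(abs(P[...,2]-.004)<.006); rep("scene mat",P[m])
E
```

```text
[ 0.2862771   0.83577969 -6.10471036] [-0.08310416  0.2564806   0.07892878] 0.2740492305406175
go (534.3, -286.6, 124) -79.8 shift [ 0.3  4.  21.2] roll 0.001 rows 1
scene rim 1804 [ 534.8 -281.3] [224.8 221.3] 10.2 [ 566.7 -283.   126.6]
top mat 5142 [544.2 292.4] [241.5 239.4] 7.5 [543.2 291.5   4.2]
scene mat 1325 [543.3 291.1] [233.5 237.9] 9.2 [486.5 274.7   3.7]
```

Request:
move_arm(
  increments=[
    {"xyz": [0,4,5],"roll": 0,"grip": 10},
    {"xyz": [0,0,6],"roll": 0,"grip": 10},
    {"xyz": [0,0,5],"roll": 0,"grip": 10},
    {"xyz": [0,0,0],"roll": 0,"grip": 10},
    {"xyz": [0,0,0],"roll": 0,"grip": 10},
  ],
)

```text
time_s: 48.2
position: [0.5338, -0.2873, 0.1279]
tcp_rot: [[0.984, 0.177, -0.002], [0.177, -0.984, 0.001], [-0.002, -0.002, -1.0]]
force: [-0.6, -0.2, -6.3]
opening: 0.27
grasp_force: 30.0
```

Request:
move_arm(
  increments=[
    {"xyz": [0,0,0],"roll": 0,"grip": 10},
    {"xyz": [0,0,0],"roll": 0,"grip": 10},
    {"xyz": [0,0,0],"roll": 0,"grip": 10},
  ],
)

```text
time_s: 48.45
position: [0.5346, -0.2879, 0.1292]
tcp_rot: [[0.984, 0.177, 0.001], [0.177, -0.984, -0.0], [0.0, 0.0, -1.0]]
force: [0.0, -0.6, -5.9]
opening: 0.275
grasp_force: 30.0
```

```bash
python3 - <<'E'
from h import *
st=bot.read_state();print(st['force'],st['moment'],st['opening']); go((533.7,-286.8,124),-79.8)
E
```

```text
[ 0.03487526 -0.56506105 -5.86986467] [-0.10782658  0.16592356  0.00403915] 0.2748066889142255
go (533.7, -286.8, 124) -79.8 shift [-0.6 -1.3  5.2] roll -0.0 rows 1
```

Request:
move_arm(
  increments=[
    {"xyz": [-0.5,-1,3],"roll": 0,"grip": 10},
    {"xyz": [0,0,3],"roll": 0,"grip": 10},
    {"xyz": [0,0,3],"roll": 0,"grip": 10},
    {"xyz": [0,0,2],"roll": 0,"grip": 10},
    {"xyz": [0,0,0],"roll": 0,"grip": 10},
  ],
)

```text
time_s: 48.87
position: [0.5339, -0.2869, 0.1181]
tcp_rot: [[0.984, 0.177, 0.0], [0.177, -0.984, -0.0], [0.0, 0.0, -1.0]]
force: [-0.3, 2.1, -0.9]
opening: 0.274
grasp_force: 30.0
```

Request:
move_arm(
  increments=[
    {"xyz": [0,0,1],"roll": 0,"grip": 10},
    {"xyz": [0,0,1],"roll": 0,"grip": 10},
    {"xyz": [0,0,0],"roll": 0,"grip": 10},
    {"xyz": [0,0,0],"roll": 0,"grip": 10},
  ],
)

```text
time_s: 49.2
position: [0.5339, -0.2869, 0.1163]
tcp_rot: [[0.984, 0.177, 0.0], [0.177, -0.984, -0.0], [0.0, 0.0, -1.0]]
force: [-0.9, 0.3, -0.1]
opening: 0.271
grasp_force: 30.0
```

Request:
move_arm(
  increments=[
    {"xyz": [0,0,0],"roll": 0,"grip": 60},
    {"xyz": [0,0,0],"roll": 0,"grip": 60},
    {"xyz": [0,0,0],"roll": 0,"grip": 60},
    {"xyz": [0,0,0],"roll": 0,"grip": 60},
    {"xyz": [0,0,0],"roll": 0,"grip": 60},
  ],
)

```text
time_s: 49.62
position: [0.5339, -0.2871, 0.116]
tcp_rot: [[0.984, 0.177, 0.0], [0.177, -0.984, -0.0], [0.0, 0.0, -1.0]]
force: [-0.4, -0.6, -0.1]
opening: 0.55
grasp_force: 0.0
```

Request:
move_arm(
  increments=[
    {"xyz": [0,0,-10],"roll": 0,"grip": 60},
    {"xyz": [0,0,-20],"roll": 0,"grip": 60},
    {"xyz": [0,0,-20],"roll": 0,"grip": 60},
    {"xyz": [0,0,-10],"roll": 0,"grip": 60},
    {"xyz": [0,0,0],"roll": 0,"grip": 60},
  ],
)

```text
time_s: 50.03
position: [0.5354, -0.2882, 0.1792]
tcp_rot: [[0.984, 0.177, 0.005], [0.177, -0.984, -0.004], [0.004, 0.005, -1.0]]
force: [0.1, -0.5, -0.2]
opening: 0.597
grasp_force: 0.0
```

```bash
python3 - <<'E'
from h import *
st,im,P=wshot("w4"); rep("w post",near(P,(.534,-.287),.04,.14,.17)); rep("w rim",near(P,(.534,-.287),.17,.095,.12))
im,d=bot.capture("scene");P=cloud("scene",d); rep("s post",near(P,(.534,-.287),.03,.14,.165)); rep("s rim",near(P,(.534,-.287),.17,.095,.12))
E
```

```text
w post 1472 [ 534. -286.] [24.1 24.4] 10.8 [ 536.  -285.6  155.2]
w rim 9327 [ 534.3 -285.8] [218.  221.8] 10.1 [ 570.  -276.6  102.6]
s post 113 [ 535.9 -286.7] [26.8 23. ] 9.7 [ 540.6 -286.6  152.1]
s rim 1350 [ 535.  -285.3] [225.6 221.5] 10.3 [ 551.7 -289.1  101.6]
```

View pics/w4.png

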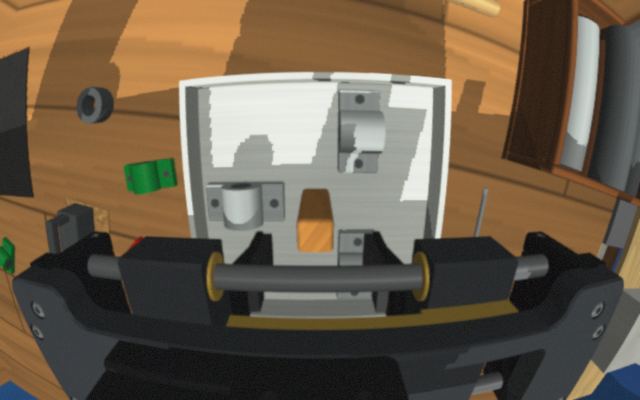

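Request:
move_arm(
  increments=[
    {"xyz": [0,0,0],"roll": 0,"grip": 60},
    {"xyz": [0,0,0],"roll": 0,"grip": 60},
    {"xyz": [0,0,0],"roll": 0,"grip": 60},
    {"xyz": [0,0,0],"roll": 0,"grip": 60},
    {"xyz": [0,0,0],"roll": 0,"grip": 60},
  ],
)

```text
time_s: 50.55
position: [0.5335, -0.2868, 0.1753]
tcp_rot: [[0.984, 0.177, -0.001], [0.177, -0.984, 0.001], [-0.001, -0.001, -1.0]]
force: [0.1, 0.3, -0.1]
opening: 0.6
grasp_force: 0.0
```

Request:
move_arm(
  increments=[
    {"xyz": [0,0,0],"roll": 0,"grip": 60},
    {"xyz": [0,0,0],"roll": 0,"grip": 60},
    {"xyz": [0,0,0],"roll": 0,"grip": 60},
    {"xyz": [0,0,0],"roll": 0,"grip": 60},
    {"xyz": [0,0,0],"roll": 0,"grip": 60},
  ],
)

```text
time_s: 50.97
position: [0.5337, -0.2869, 0.176]
tcp_rot: [[0.984, 0.177, 0.0], [0.177, -0.984, -0.0], [0.0, 0.0, -1.0]]
force: [0.7, 0.0, -0.4]
opening: 0.603
grasp_force: 0.0
```

Request:
move_arm(
  increments=[
    {"xyz": [0,0,0],"roll": 0,"grip": 60},
    {"xyz": [0,0,0],"roll": 0,"grip": 60},
    {"xyz": [0,0,0],"roll": 0,"grip": 60},
    {"xyz": [0,0,0],"roll": 0,"grip": 60},
    {"xyz": [0,0,0],"roll": 0,"grip": 60},
  ],
)

```text
time_s: 51.38
position: [0.5337, -0.2869, 0.1759]
tcp_rot: [[0.984, 0.177, -0.0], [0.177, -0.984, -0.0], [-0.0, 0.0, -1.0]]
force: [0.5, 1.0, -0.3]
opening: 0.6
grasp_force: 0.0
```

Request:
move_arm(
  increments=[
    {"xyz": [0,0,0],"roll": 0,"grip": 60},
    {"xyz": [0,0,0],"roll": 0,"grip": 60},
    {"xyz": [0,0,0],"roll": 0,"grip": 60},
    {"xyz": [0,0,0],"roll": 0,"grip": 60},
    {"xyz": [0,0,0],"roll": 0,"grip": 60},
  ],
)

```text
time_s: 51.8
position: [0.5337, -0.2869, 0.1759]
tcp_rot: [[0.984, 0.177, -0.0], [0.177, -0.984, -0.0], [-0.0, -0.0, -1.0]]
force: [0.1, 0.2, -0.2]
opening: 0.597
grasp_force: 0.0
```

Request:
move_arm(
  increments=[
    {"xyz": [0,0,0],"roll": 0,"grip": 60},
    {"xyz": [0,0,0],"roll": 0,"grip": 60},
    {"xyz": [0,0,0],"roll": 0,"grip": 60},
    {"xyz": [0,0,0],"roll": 0,"grip": 60},
    {"xyz": [0,0,0],"roll": 0,"grip": 60},
  ],
)

```text
time_s: 52.22
position: [0.5337, -0.2869, 0.1759]
tcp_rot: [[0.984, 0.177, -0.0], [0.177, -0.984, -0.0], [-0.0, 0.0, -1.0]]
force: [-0.6, -0.1, -0.1]
opening: 0.6
grasp_force: 0.0
```

Request:
move_arm(
  increments=[
    {"xyz": [0,0,0],"roll": 0,"grip": 60},
    {"xyz": [0,0,0],"roll": 0,"grip": 60},
    {"xyz": [0,0,0],"roll": 0,"grip": 60},
    {"xyz": [0,0,0],"roll": 0,"grip": 60},
    {"xyz": [0,0,0],"roll": 0,"grip": 60},
  ],
)

```text
time_s: 52.63
position: [0.5337, -0.2869, 0.1759]
tcp_rot: [[0.984, 0.177, 0.0], [0.177, -0.984, -0.0], [0.0, 0.0, -1.0]]
force: [-0.2, 0.7, -0.5]
opening: 0.6
grasp_force: 0.0
```

Request:
move_arm(
  increments=[
    {"xyz": [0,0,25],"roll": 0,"grip": 60},
    {"xyz": [0,0,20],"roll": 0,"grip": 60},
    {"xyz": [0,0,12],"roll": 0,"grip": 60},
    {"xyz": [0,0,3],"roll": 0,"grip": 60},
    {"xyz": [0,0,0],"roll": 0,"grip": 60},
  ],
)

```text
time_s: 53.05
position: [0.5332, -0.2865, 0.1149]
tcp_rot: [[0.984, 0.177, -0.002], [0.177, -0.984, 0.001], [-0.001, -0.002, -1.0]]
force: [0.6, 0.1, -0.0]
opening: 0.599
grasp_force: 0.0
```

Request:
move_arm(
  increments=[
    {"xyz": [0,0,0],"roll": 0,"grip": 10},
    {"xyz": [0,0,0],"roll": 0,"grip": 10},
    {"xyz": [0,0,0],"roll": 0,"grip": 10},
    {"xyz": [0,0,0],"roll": 0,"grip": 10},
    {"xyz": [0,0,0],"roll": 0,"grip": 10},
  ],
)

```text
time_s: 53.47
position: [0.534, -0.2871, 0.1166]
tcp_rot: [[0.984, 0.177, 0.001], [0.177, -0.984, -0.001], [0.001, 0.001, -1.0]]
force: [0.4, -0.2, 0.9]
opening: 0.308
grasp_force: 0.0
```

Request:
move_arm(
  increments=[
    {"xyz": [0,0,0],"roll": 0,"grip": 10},
    {"xyz": [0,0,0],"roll": 0,"grip": 10},
    {"xyz": [0,0,0],"roll": 0,"grip": 10},
  ],
)

```text
time_s: 53.72
position: [0.5339, -0.2869, 0.1161]
tcp_rot: [[0.984, 0.177, 0.001], [0.177, -0.984, -0.0], [0.001, 0.0, -1.0]]
force: [0.7, 1.2, 0.7]
opening: 0.274
grasp_force: 30.0
```

Request:
move_arm(
  increments=[
    {"xyz": [0,0,-4],"roll": 0,"grip": 10},
    {"xyz": [0,0,-8],"roll": 0,"grip": 10},
    {"xyz": [0,0,-10],"roll": 0,"grip": 10},
    {"xyz": [0,0,-8],"roll": 0,"grip": 10},
    {"xyz": [0,0,-3],"roll": 0,"grip": 10},
  ],
)

```text
time_s: 54.13
position: [0.5339, -0.2871, 0.1502]
tcp_rot: [[0.984, 0.177, 0.001], [0.177, -0.984, -0.001], [0.001, 0.001, -1.0]]
force: [1.0, 0.4, -7.3]
opening: 0.275
grasp_force: 30.0
```

Request:
move_arm(
  increments=[
    {"xyz": [0,0,0],"roll": 0,"grip": 10},
    {"xyz": [0,0,0],"roll": 0,"grip": 10},
  ],
)

```text
time_s: 54.3
position: [0.5335, -0.2868, 0.149]
tcp_rot: [[0.984, 0.177, -0.0], [0.177, -0.984, 0.0], [-0.0, -0.0, -1.0]]
force: [0.7, 0.2, -7.1]
opening: 0.275
grasp_force: 30.0
```

```bash
python3 - <<'E'
from h import *
st=bot.read_state();print(st['force'],st['moment'],st['opening']); go((600,20,149),-81);go((544,291.6,149),-82)
im,d=bot.capture("scene");P=cloud("scene",d); R=near(P,(.534,-.287),.17,.115,.145); rep("s rim",R)
E
```

```text
[ 0.69561709  0.16625533 -7.11236769] [-0.06279173  0.17880077 -0.01078639] 0.27473722799754463
go (600, 20, 149) -81 shift [ 113.7 -292.6    0. ] roll 0.021 rows 8
go (544, 291.6, 149) -82 shift [  90.9 -571.3    0. ] roll 0.038 rows 15
s rim 2303 [ 535.2 -285.8] [225.9 221. ] 10.4 [ 565.2 -286.2  127.7]
```

Request:
move_arm(
  increments=[
    {"xyz": [4,-10,0],"roll": 0.019,"grip": 10},
    {"xyz": [7,-20,0],"roll": 0.019,"grip": 10},
    {"xyz": [11,-29,0],"roll": 0,"grip": 10},
    {"xyz": [11,-29,0],"roll": 0,"grip": 10},
    {"xyz": [11,-29,0],"roll": 0,"grip": 10},
  ],
)

```text
time_s: 54.77
position: [0.5597, -0.1636, 0.1482]
tcp_rot: [[0.99, 0.138, -0.001], [0.138, -0.99, 0.001], [-0.001, -0.001, -1.0]]
force: [1.1, 0.0, -6.9]
opening: 0.274
grasp_force: 30.0
```

Request:
move_arm(
  increments=[
    {"xyz": [11,-29,0],"roll": 0,"grip": 10},
    {"xyz": [11,-29,0],"roll": 0,"grip": 10},
    {"xyz": [11,-29,0],"roll": 0,"grip": 10},
    {"xyz": [11,-30,0],"roll": 0,"grip": 10},
    {"xyz": [11,-30,0],"roll": 0,"grip": 10},
  ],
)

```text
time_s: 55.18
position: [0.5938, -0.01, 0.1483]
tcp_rot: [[0.99, 0.139, -0.001], [0.139, -0.99, 0.0], [-0.001, -0.0, -1.0]]
force: [1.0, 0.2, -6.3]
opening: 0.277
grasp_force: 30.0
```

Request:
move_arm(
  increments=[
    {"xyz": [8,-30,0],"roll": 0,"grip": 10},
    {"xyz": [3,-30,0],"roll": 0,"grip": 10},
    {"xyz": [-1,-30,0],"roll": 0,"grip": 10},
    {"xyz": [-2,-30,0],"roll": 0,"grip": 10},
    {"xyz": [-3,-30,0],"roll": 0,"grip": 10},
  ],
)

```text
time_s: 55.6
position: [0.5775, 0.1392, 0.1482]
tcp_rot: [[0.99, 0.139, -0.001], [0.139, -0.99, -0.0], [-0.001, -0.0, -1.0]]
force: [0.1, -0.2, -6.8]
opening: 0.275
grasp_force: 30.0
```

```bash
python3 - <<'E'
from h import *
st=bot.read_state();print(st['force'],st['moment'],st['opening']); go((544,291.6,149),-82)
E
```

```text
[ 0.0986051  -0.15462527 -6.8402891 ] [-0.03932869  0.09945438  0.00131599] 0.27454862687910714
go (544, 291.6, 149) -82 shift [ -12.  -155.6   -0.8] roll 0.0 rows 4
```

Request:
move_arm(
  increments=[
    {"xyz": [-2,-30,0],"roll": 0,"grip": 10},
    {"xyz": [-2,-30,5],"roll": 0,"grip": 10},
    {"xyz": [-2,-30,10],"roll": 0,"grip": 10},
    {"xyz": [-2,-28,10],"roll": 0,"grip": 10},
    {"xyz": [-2,-20,10],"roll": 0,"grip": 10},
  ],
)

```text
time_s: 56.02
position: [0.5478, 0.2755, 0.1131]
tcp_rot: [[0.99, 0.141, -0.001], [0.141, -0.99, 0.001], [-0.001, -0.001, -1.0]]
force: [1.2, 0.4, -6.4]
opening: 0.275
grasp_force: 30.0
```

Request:
move_arm(
  increments=[
    {"xyz": [-2,-12,15],"roll": 0,"grip": 10},
    {"xyz": [0,-6,15],"roll": 0,"grip": 10},
    {"xyz": [0,0,10],"roll": 0,"grip": 10},
    {"xyz": [0,0,5],"roll": 0,"grip": 10},
    {"xyz": [0,0,0],"roll": 0,"grip": 10},
  ],
)

```text
time_s: 56.43
position: [0.5436, 0.2896, 0.0672]
tcp_rot: [[0.99, 0.139, -0.003], [0.139, -0.99, -0.001], [-0.004, 0.001, -1.0]]
force: [-0.8, -0.2, -6.0]
opening: 0.28
grasp_force: 30.0
```

Request:
move_arm(
  increments=[
    {"xyz": [0,0,0],"roll": 0,"grip": 10},
    {"xyz": [0,0,0],"roll": 0,"grip": 10},
    {"xyz": [0,0,0],"roll": 0,"grip": 10},
    {"xyz": [0,0,0],"roll": 0,"grip": 10},
  ],
)

```text
time_s: 56.77
position: [0.5454, 0.2902, 0.0698]
tcp_rot: [[0.99, 0.139, 0.002], [0.139, -0.99, 0.001], [0.002, -0.0, -1.0]]
force: [0.6, 0.5, -7.0]
opening: 0.274
grasp_force: 30.0
```

```bash
python3 - <<'E'
from h import *
st=bot.read_state();print(st['force'],st['moment'],st['opening']); go((544,291.6,54),-82)
im,d=bot.capture("scene");P=cloud("scene",d); R=near(P,(.544,.292),.17,.04,.07); rep("s rim",R); print(np.percentile(R[:,2],[50,90,99]))
E
```

```text
[ 0.57445513  0.47591107 -7.03398684] [-0.02738714  0.21022642  0.00683368] 0.2737656954064503
go (544, 291.6, 54) -82 shift [-1.2 -1.5 15.8] roll -0.001 rows 1
s rim 1317 [547.1 291.1] [224.1 226. ] 7.8 [569.3 278.   51. ]
[0.05146777 0.05921065 0.06397617]
```

Request:
move_arm(
  increments=[
    {"xyz": [-1.5,-1.5,5],"roll": 0,"grip": 10},
    {"xyz": [0,0,5],"roll": 0,"grip": 10},
    {"xyz": [0,0,4],"roll": 0,"grip": 10},
    {"xyz": [0,0,2],"roll": 0,"grip": 10},
    {"xyz": [0,0,0],"roll": 0,"grip": 10},
  ],
)

```text
time_s: 57.23
position: [0.5424, 0.2918, 0.053]
tcp_rot: [[0.99, 0.14, -0.001], [0.14, -0.99, -0.0], [-0.001, 0.0, -1.0]]
force: [-1.6, -1.0, -2.0]
opening: 0.269
grasp_force: 30.0
```

Request:
move_arm(
  increments=[
    {"xyz": [0,0,0.5],"roll": 0,"grip": 10},
    {"xyz": [0,0,0.5],"roll": 0,"grip": 10},
    {"xyz": [0,0,0],"roll": 0,"grip": 10},
    {"xyz": [0,0,0],"roll": 0,"grip": 10},
  ],
)

```text
time_s: 57.57
position: [0.5425, 0.2918, 0.053]
tcp_rot: [[0.99, 0.14, -0.001], [0.14, -0.99, -0.0], [-0.001, 0.0, -1.0]]
force: [-5.4, -1.7, 5.3]
opening: 0.272
grasp_force: 30.0
```

Request:
move_arm(
  increments=[
    {"xyz": [0,0,0],"roll": 0,"grip": 60},
    {"xyz": [0,0,0],"roll": 0,"grip": 60},
    {"xyz": [0,0,0],"roll": 0,"grip": 60},
    {"xyz": [0,0,0],"roll": 0,"grip": 60},
    {"xyz": [0,0,0],"roll": 0,"grip": 60},
  ],
)

```text
time_s: 57.98
position: [0.5434, 0.2919, 0.0519]
tcp_rot: [[0.99, 0.139, 0.001], [0.139, -0.99, 0.0], [0.001, -0.0, -1.0]]
force: [-0.4, -0.4, 0.5]
opening: 0.552
grasp_force: 0.0
```

Request:
move_arm(
  increments=[
    {"xyz": [0,0,-10],"roll": 0,"grip": 60},
    {"xyz": [0,0,-40],"roll": 0,"grip": 60},
    {"xyz": [0,0,-40],"roll": 0,"grip": 60},
    {"xyz": [0,0,-40],"roll": 0,"grip": 60},
    {"xyz": [0,0,-20],"roll": 0,"grip": 60},
  ],
)

```text
time_s: 58.4
position: [0.5454, 0.2927, 0.2078]
tcp_rot: [[0.99, 0.139, 0.008], [0.139, -0.99, 0.003], [0.009, -0.002, -1.0]]
force: [1.5, 0.5, 0.6]
opening: 0.599
grasp_force: 0.0
```

```bash
python3 tray.py; python3 - <<'E'
from h import *
im,d=bot.capture("scene");P=cloud("scene",d); rep("knob",near(P,(.36,-.268),.06,.02,.06))
go((480,0,240),-79.8);go((343,-270.7,100),-79.8)
E
```

```text
wrist mat 614 [658.8 303.6] [  5.  227.2] 7.7 [657.4 312.9   3.5]
 post 645 [542.2 292.9] [24.2 22.6] 8.3 [543.1 292.9  92.8]
 rim 5517 [549.5 293.7] [205.1 221.7] 8.1 [569.  295.3  39.9]
scene mat 256 [610.8 239.9] [322.7 166.2] 52.3 [619.8 244.8   3.7]
 post 54 [546.4 291.7] [24.3 23.6] 6.4 [547.5 289.5  91.5]
 rim 802 [544.4 292.8] [223.6 225.1] 8.0 [554.4 287.2  39.5]
  trace 0.88 396 [608.4 238.8] [323.5 170.9] 51.0 [613.8 235.7   3.5]
top mat 391 [553.  229.2] [241.4 251.8] 7.6 [547.  215.4   4. ]
 post 0
 rim 433 [542.9 290.6] [220.4 220.3] 7.8 [535.2 246.7  40. ]
  trace 0.38 4
knob 158 [ 361.2 -267.2] [69.1 32.2] 7.5 [ 356.4 -269.5   40.5]
go (480, 0, 240) -79.8 shift [-112.2  275.9  -39.5] roll -0.038 rows 8
go (343, -270.7, 100) -79.8 shift [-295.   518.   100.5] roll -0.038 rows 16
```

View pics/w3.png

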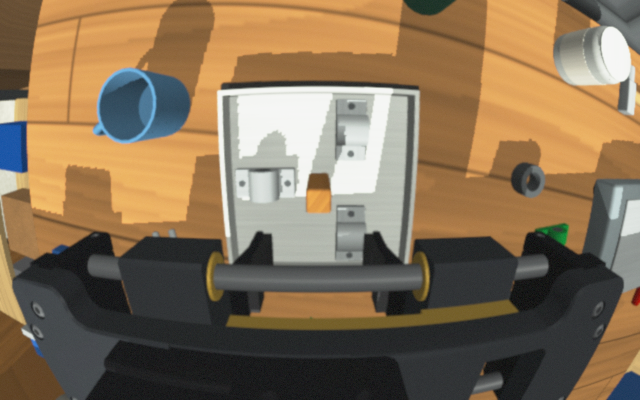

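Request:
move_arm(
  increments=[
    {"xyz": [0,0,-10],"roll": -0.019,"grip": 75},
    {"xyz": [0,0,-10],"roll": -0.019,"grip": 75},
    {"xyz": [-14,34,-5],"roll": 0,"grip": 75},
    {"xyz": [-14,35,-5],"roll": 0,"grip": 75},
    {"xyz": [-14,35,-5],"roll": 0,"grip": 75},
  ],
)

```text
time_s: 59.12
position: [0.5197, 0.1814, 0.2373]
tcp_rot: [[0.984, 0.18, 0.0], [0.18, -0.984, -0.0], [0.0, 0.0, -1.0]]
force: [0.4, -0.2, -0.1]
opening: 0.74
grasp_force: 0.0
```

Request:
move_arm(
  increments=[
    {"xyz": [-14,35,-5],"roll": 0,"grip": 75},
    {"xyz": [-14,35,0],"roll": 0,"grip": 75},
    {"xyz": [-14,34,0],"roll": 0,"grip": 75},
    {"xyz": [-14,34,0],"roll": 0,"grip": 75},
    {"xyz": [-14,34,0],"roll": 0,"grip": 75},
  ],
)

```text
time_s: 59.53
position: [0.4811, -0.0013, 0.2424]
tcp_rot: [[0.984, 0.178, 0.001], [0.178, -0.984, -0.0], [0.001, 0.0, -1.0]]
force: [1.0, -0.5, -0.0]
opening: 0.75
grasp_force: 0.0
```

Request:
move_arm(
  increments=[
    {"xyz": [-20,27,13],"roll": 0,"grip": 75},
    {"xyz": [-20,27,13],"roll": 0,"grip": 75},
    {"xyz": [-20,27,13],"roll": 0,"grip": 75},
    {"xyz": [-20,27,13],"roll": 0,"grip": 75},
    {"xyz": [-20,27,13],"roll": 0,"grip": 75},
  ],
)

```text
time_s: 59.95
position: [0.4065, -0.1518, 0.1769]
tcp_rot: [[0.984, 0.178, 0.001], [0.178, -0.984, -0.001], [0.001, 0.001, -1.0]]
force: [0.7, -0.5, -0.3]
opening: 0.751
grasp_force: 0.0
```

Request:
move_arm(
  increments=[
    {"xyz": [-20,27,13],"roll": 0,"grip": 75},
    {"xyz": [-21,27,13],"roll": 0,"grip": 75},
    {"xyz": [-21,27,13],"roll": 0,"grip": 75},
    {"xyz": [-21,26,14],"roll": 0,"grip": 75},
    {"xyz": [0,0,0],"roll": 0,"grip": 75},
  ],
)

```text
time_s: 60.37
position: [0.3427, -0.2757, 0.1226]
tcp_rot: [[0.985, 0.172, -0.0], [0.172, -0.985, -0.002], [-0.001, 0.002, -1.0]]
force: [0.4, 0.7, -0.0]
opening: 0.752
grasp_force: 0.0
```

Request:
move_arm(
  increments=[
    {"xyz": [0,0,0],"roll": 0,"grip": 75},
    {"xyz": [0,0,0],"roll": 0,"grip": 75},
    {"xyz": [0,0,0],"roll": 0,"grip": 75},
  ],
)

```text
time_s: 60.62
position: [0.3446, -0.2693, 0.1244]
tcp_rot: [[0.984, 0.178, 0.0], [0.178, -0.984, 0.0], [0.0, -0.0, -1.0]]
force: [0.7, 0.4, 0.2]
opening: 0.747
grasp_force: 0.0
```

```bash
python3 - <<'E'
from h import *
go((342.3,-270.8,15.5),-79.8)
E
```

```text
go (342.3, -270.8, 15.5) -79.8 shift [ -2.5   1.  108.9] roll 0.001 rows 3
```

Down, grip and push home.

Request:
move_arm(
  increments=[
    {"xyz": [-1,1,35],"roll": 0,"grip": 75},
    {"xyz": [0,0,30],"roll": 0,"grip": 75},
    {"xyz": [0,0,25],"roll": 0,"grip": 75},
    {"xyz": [0,0,13],"roll": 0,"grip": 75},
    {"xyz": [0,0,4],"roll": 0,"grip": 75},
  ],
)

```text
time_s: 61.03
position: [0.3435, -0.2694, 0.0156]
tcp_rot: [[0.984, 0.18, -0.002], [0.18, -0.984, 0.003], [-0.001, -0.003, -1.0]]
force: [-0.0, -0.6, 0.4]
opening: 0.751
grasp_force: 0.0
```

Request:
move_arm(
  increments=[
    {"xyz": [0,0,0],"roll": 0,"grip": 15},
    {"xyz": [0,0,0],"roll": 0,"grip": 15},
    {"xyz": [0,0,0],"roll": 0,"grip": 15},
    {"xyz": [0,0,0],"roll": 0,"grip": 15},
    {"xyz": [0,0,0],"roll": 0,"grip": 15},
  ],
)

```text
time_s: 61.45
position: [0.3438, -0.2718, 0.0179]
tcp_rot: [[0.984, 0.177, 0.001], [0.177, -0.984, -0.002], [0.001, 0.002, -1.0]]
force: [0.2, -0.0, -0.3]
opening: 0.456
grasp_force: 0.0
```

Request:
move_arm(
  increments=[
    {"xyz": [0,0,0],"roll": 0,"grip": 15},
    {"xyz": [0,0,0],"roll": 0,"grip": 15},
    {"xyz": [0,0,0],"roll": 0,"grip": 15},
    {"xyz": [0,0,0],"roll": 0,"grip": 15},
  ],
)

```text
time_s: 61.78
position: [0.343, -0.2701, 0.0175]
tcp_rot: [[0.984, 0.176, -0.0], [0.176, -0.984, 0.002], [-0.0, -0.002, -1.0]]
force: [2.5, 4.3, 6.1]
opening: 0.38
grasp_force: 30.0
```

Request:
move_arm(
  increments=[
    {"xyz": [4,0,0],"roll": 0,"grip": 15},
    {"xyz": [6,0,0],"roll": 0,"grip": 15},
    {"xyz": [7,0,0],"roll": 0,"grip": 15},
    {"xyz": [7,0,0],"roll": 0,"grip": 15},
    {"xyz": [5,0,0],"roll": 0,"grip": 15},
  ],
)

```text
time_s: 62.2
position: [0.3708, -0.2651, 0.0175]
tcp_rot: [[0.984, 0.176, -0.002], [0.176, -0.984, 0.002], [-0.002, -0.003, -1.0]]
force: [-0.9, 1.9, 5.8]
opening: 0.382
grasp_force: 30.0
```

Request:
move_arm(
  increments=[
    {"xyz": [1,0,0],"roll": 0,"grip": 15},
    {"xyz": [0.5,0,0],"roll": 0,"grip": 15},
    {"xyz": [0,0,0],"roll": 0,"grip": 15},
  ],
)

```text
time_s: 62.45
position: [0.3727, -0.2647, 0.0175]
tcp_rot: [[0.984, 0.176, -0.001], [0.176, -0.984, 0.002], [-0.001, -0.002, -1.0]]
force: [0.3, 3.1, 7.1]
opening: 0.381
grasp_force: 30.0
```

Request:
move_arm(
  increments=[
    {"xyz": [1,0,0],"roll": 0,"grip": 15},
    {"xyz": [0.5,0,0],"roll": 0,"grip": 15},
    {"xyz": [0,0,0],"roll": 0,"grip": 15},
  ],
)

```text
time_s: 62.7
position: [0.3728, -0.2645, 0.0175]
tcp_rot: [[0.984, 0.177, -0.003], [0.177, -0.984, 0.003], [-0.003, -0.003, -1.0]]
force: [-5.6, 0.4, 7.8]
opening: 0.381
grasp_force: 30.0
```

Request:
move_arm(
  increments=[
    {"xyz": [0,0,0],"roll": 0,"grip": 75},
    {"xyz": [0,0,0],"roll": 0,"grip": 75},
    {"xyz": [0,0,0],"roll": 0,"grip": 75},
    {"xyz": [0,0,0],"roll": 0,"grip": 75},
    {"xyz": [0,0,0],"roll": 0,"grip": 75},
  ],
)

```text
time_s: 63.12
position: [0.3751, -0.266, 0.0169]
tcp_rot: [[0.984, 0.177, 0.0], [0.177, -0.984, -0.001], [0.0, 0.001, -1.0]]
force: [0.3, 1.1, -0.5]
opening: 0.675
grasp_force: 0.0
```

Request:
move_arm(
  increments=[
    {"xyz": [0,0,-10],"roll": 0,"grip": 75},
    {"xyz": [0,0,-35],"roll": 0,"grip": 75},
    {"xyz": [0,0,-40],"roll": 0,"grip": 75},
    {"xyz": [0,0,-40],"roll": 0,"grip": 75},
    {"xyz": [0,0,-20],"roll": 0,"grip": 75},
  ],
)

```text
time_s: 63.53
position: [0.376, -0.2668, 0.1663]
tcp_rot: [[0.984, 0.177, 0.004], [0.177, -0.984, -0.005], [0.003, 0.005, -1.0]]
force: [1.4, -1.1, -0.3]
opening: 0.752
grasp_force: 0.0
```

```bash
python3 - <<'E'
from h import *
im,d=bot.capture("scene");P=cloud("scene",d); rep("knob",near(P,(.37,-.266),.06,.02,.06)); rep("pan",near(P,(.534,-.286),.13,.065,.09))
rep("rim",near(P,(.544,.292),.17,.034,.06)); rep("wt",near(P,(.424,.03),.06,.01,.09)); rep("bush",near(P,(.593,.003),.04,.01,.05))
save("s6",im)
E
```

```text
knob 124 [ 377.2 -263.1] [40.2 34.1] 6.1 [ 379.7 -265.4   42.7]
pan 3459 [ 534.6 -285.8] [185.5 179.9] 10.1 [ 542.9 -289.    73.9]
rim 794 [543.8 292.7] [224.3 226.3] 8.0 [554.1 286.3  39.6]
wt 387 [424.3  31.2] [65.6 39.8] 0.8 [433.3  25.9  46.5]
bush 191 [595.9   4.9] [44.2 44. ] 34.5 [597.1   4.2  22.7]
```

View pics/s6.png

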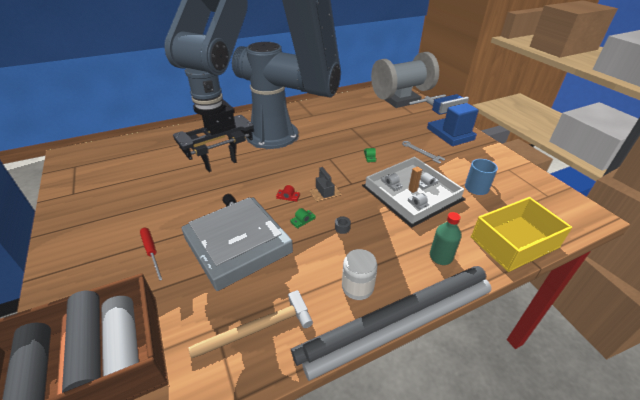

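The final view shows the knob home at px (230,200), the weight on its pad at (325,185), and the tray with all three blocks on the mat at (413,188). The bystanders have not moved and the gripper is clear.

```bash
python3 -c "
from rig import bot
print(bot.hand_in())"
```

```text
the job is handed in; nothing more can be done
None
```

The job is done and handed in: the scale was checked with the bar weight, all three bearing blocks present were weighed in the tray, the weight is back on its pad, the tray with the blocks is back centred on its mat to within about 2 mm, and the lock knob is home; the hand-in returned no verdict.

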